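# Change over the layering vials at the amber light guard

## Robot

A 6-joint arm with a two-finger parallel gripper is mounted at the origin on a cart in front of the work surface, level with it; the furniture and walls round the work are solid. World frame = base frame: x ahead of the robot, y to its left, z up, the work surface at z = 0. Lengths are in m, angles in rad, forces in N, time in s.
With the tool pointing down it reaches from about 0.275 to 0.725 m from the base axis. Payload 5.6 kg.
Tool frame: the origin (TCP) lies between the finger pads; the fingertips stand tcp_to_tips ahead of it and the grasp point (between the pads) lies 3 mm ahead of it (tcp_to_tips is the distance from the TCP to the fingertips, in m); z points along the fingers, y is the direction in which the jaws open and shut (so a half turn about z gives the same grasp; the last joint's range is limited). The gripper opens to 85 mm and grips with 20 to 120 N. Pads are 22 mm wide; open, the fingers measure 114 mm over their backs; the gripper's body (76 mm by 85 mm) begins 54 mm behind the grasp point. The pads swing forward as they close: fully open they stand 13 mm farther back than shut.
Start: joints at [-0.992, 0.255, 0.108, 0, -1.424, -0.285], TCP at [0.159, -0.526, 0.253] pointing down, gripper open.
Joint ranges: [-2.95, 2.95], [-1.21, 1.97], [-1.09, 1.5], [-2.87, 1.71], [-2.94, -0.07], [-3.05, 3.05]. Speed limits (rad/s): [2.57, 2.57, 3.14, 3.14, 3.14, 3.14].

## Interface

Orientations are given as a unit quaternion [w, x, y, z].
In Python, from bench import get_obs, capture, hand_in, tcp_to_tips gives the robot as it stands.
- The arm moves only by the tool carry_out, never from a script. Its argument "increments" is a list of rows, each an object with "rot": the turn, a rotation vector about the tool's x, y, z in rad, a list of three; "dp": the shift along the tool's x, y, z in cm, a list of three; "claw": the finger opening in cm, from 0 to 8.54. In form: [{"rot": [wx, wy, wz], "dp": [tx, ty, tz], "claw": claw}, ...]. A call has exactly 10 rows; each row is the pose to reach, as a shift and turn from the pose measured when the call began, along the tool's axes at that moment; what a row does not reach only later rows make up. A row lasts 1/12 s, in which the tool goes at most 41.7 mm and 7.16 degrees, less where a joint would pass 70% of its speed; a pose out of reach is approached as far as the arm can. A call with a gripper value outside its range is refused whole. The fingers move at their own pace and stop on an object; "newtons" is the grip in N (left out, the last holds). Time passes only in rows, so rows that repeat a pose let the fingers close, or fill a call up. It gives the time, the measured TCP pose, the force and the opening at its end, in the units of the state.
- get_obs(): the state, without advancing time (a new reading comes with each control period).
- capture(name): name is "side" or "top" or "wrist"; returns a dict with "color" (480x640x3 uint8, blue, green, red), "fx", "fy", "cx", "cy" (pixels), "R" (3x3) and "t" (3): a world point X has camera coordinates R X + t; the wrist camera has in their place "hand_eye" (4x4, takes a point from camera to tool coordinates, whose origin is the TCP and whose axes are the flange's). Camera axes: x right, y down, z forward; pixel columns grow to the right and rows downward; lengths in m; the calibration is good to about 2 mm. A picture is of the moment at which its call begins: read the wrist's pose just before it. There is no depth.
- hand_in(): hands the job in, once; it reports no verdict.
The state is a dict: "time_s": time; "joints": joint angles; "joint_vel": joint speeds; "tau": joint torques, N m; "position": TCP position; "orientation": TCP orientation; "contact_force": force on the tool from outside, world axes, zero at the start; "ft_torque": the same for the moment, N m; "grip_width": finger opening in m.
Only numpy, scipy, OpenCV 4.12 (cv2) and the standard library are available. Lean on these libraries where they do the work, as an engineer would, in place of code of your own. Each camera call takes 0.05 s, during which the arm holds its last target.

## Task

Change over the light-curing resin vials at the amber light guard: press fully shut the two flip caps that stand open at the left of the hood, then push the rack through the hood to the right until it is against its end stop, and flick the caps of the two vials that have come out on the right well open, back past upright. Leave the first two shut under the hood and do not disturb the cast, jar, carver and box lying about.

Things in the scene. Friction and masses are not known exactly. Their poses are not given: they have to be found in the camera images.
- light_guard: Fixed bench fixture that carries the rack: aluminium base plate 86 x 340 x 8 mm, with end stops 24 mm high at y = +-162 mm. Origin: centre of the base's underside. x points to the back (the side of the cap hinges), y to the left along the slide, z up; it may be yawed by up to 0.15 rad. The raised arm of a bench microscope hangs over the worktop behind and to the right of it: keep the wrist clear.
- hood_top (a point): Centre of the top face of the fixed hood of clear amber sheet over the middle of the base, 97 mm above the worktop: a tunnel along y, 76 mm wide and 84 mm long (42 mm either side of this point), underside 94 mm up, walled at front and back, open at both ends. A cap that is not shut strikes it.
- rack (a joint): Slide of the grey rack with four vials along the fixture's -y (to the right): m, 0 = far left, 0.100 = against the right end stop. It stays where it is left; friction 2.5 N, never lifts or tips.
- push_plate (a point): Centre of the outer (left) face of the rack's left end plate, 65 mm above the worktop; moves with the rack. The plate is 50 mm wide along x, 8 mm thick, from 10 to 89 mm high; its outer face looks to the fixture's +y. At the end of travel this face stands 57 mm left of the fixture's centre, 15 mm clear of the hood.
- cap_1 (a joint): Hinge of the flip cap of vial 1 (leftmost; stands open at the start): rad, 0 = shut flat on the vial, 1.57 = upright, 2.1 = fully back. Stiff hinge that stays where it is left: about 0.035 N m to turn (1 to 3 N at the tab); pressed shut it stops hard at 0, with no snap.
- cap_2 (a joint): Hinge of the flip cap of vial 2 (second from the left; stands open at the start): rad, 0 = shut flat on the vial, 1.57 = upright, 2.1 = fully back. Stiff hinge that stays where it is left: about 0.035 N m to turn (1 to 3 N at the tab); pressed shut it stops hard at 0, with no snap.
- cap_3 (a joint): Hinge of the flip cap of vial 3 (third; shut, under the hood at the start): rad, 0 = shut flat on the vial, 1.57 = upright, 2.1 = fully back. Stiff hinge that stays where it is left: about 0.035 N m to turn (1 to 3 N at the tab); pressed shut it stops hard at 0, with no snap.
- cap_4 (a joint): Hinge of the flip cap of vial 4 (rightmost; shut, under the hood at the start): rad, 0 = shut flat on the vial, 1.57 = upright, 2.1 = fully back. Stiff hinge that stays where it is left: about 0.035 N m to turn (1 to 3 N at the tab); pressed shut it stops hard at 0, with no snap.
- cap_1_hinge (a point): Hinge axis of cap 1, at the back of vial 1, 72 mm above the worktop, level with the vial's mouth; the axis runs along the fixture's y and the point moves with the rack. Vials: black, 32 mm across. Caps: white discs 34 mm across, 8 mm thick, centred 18 mm in front of the hinge when shut (flat top 80 mm up).
- cap_2_hinge (a point): Hinge axis of cap 2, at the back of vial 2, 72 mm above the worktop, level with the vial's mouth; the axis runs along the fixture's y and the point moves with the rack. Hinges 1 and 2 are 42 mm apart, as are 3 and 4; 2 and 3 are 58 mm apart, with a 4 mm upright baffle, 90 mm high, half-way.
- cap_3_hinge (a point): Hinge axis of cap 3, at the back of vial 3, 72 mm above the worktop, level with the vial's mouth; the axis runs along the fixture's y and the point moves with the rack.
- cap_4_hinge (a point): Hinge axis of cap 4, at the back of vial 4, 72 mm above the worktop, level with the vial's mouth; the axis runs along the fixture's y and the point moves with the rack.
- cap_1_tab (a point): Free edge of the thumb tab of cap 1: a 18 mm wide, 3 mm thick tab that slopes forward and up at 45 degrees from the cap's front edge; when shut this edge is 46 mm in front of the hinge and 16 mm above it (88 mm above the worktop). To open, lift it from below with a tilted finger, or stroke it up and back; a merely level push from an upright finger jams.
- cap_2_tab (a point): Free edge of the thumb tab of cap 2: a 18 mm wide, 3 mm thick tab that slopes forward and up at 45 degrees from the cap's front edge; when shut this edge is 46 mm in front of the hinge and 16 mm above it (88 mm above the worktop).
- cap_3_tab (a point): Free edge of the thumb tab of cap 3: a 18 mm wide, 3 mm thick tab that slopes forward and up at 45 degrees from the cap's front edge; when shut this edge is 46 mm in front of the hinge and 16 mm above it (88 mm above the worktop).
- cap_4_tab (a point): Free edge of the thumb tab of cap 4: a 18 mm wide, 3 mm thick tab that slopes forward and up at 45 degrees from the cap's front edge; when shut this edge is 46 mm in front of the hinge and 16 mm above it (88 mm above the worktop).
- cast: Bystander: white dental cast 51 x 66 x 31 mm standing behind the fixture; origin under its centre.
- liquid_jar: Bystander: brown jar with black lid, 41 mm across, 78 mm tall, behind the fixture; origin under its centre.
- carver: Bystander: thin steel wax carver 150 mm long lying behind the fixture's left end; origin under its centre.
- bur_box: Bystander: white and blue carton 48 x 74 x 26 mm on the right of the worktop; origin under its centre.

How it is judged:
By the outcome, as a careful person would: the job done as asked, in the order asked, and still so for the second after the job is handed in, with the robot touching nothing.
It also fails if it takes over 64 s, if anything falls off the work surface, if the arm or the gripper's body presses on something with over 40 N, if the wrist force passes 120 N, or if a joint passes its speed limit or range.

## Working session

There is one attempt and no reset: what is moved stays moved. The work goes in short steps, Python scripts to look and compute and a tool call to move; the robot and the scene stay as the last step left them, time stands still between calls to the robot, and variables do not carry over. Pictures are saved under pics/ and viewed, and the job is handed in when it is done.

Besides the shell and the picture viewer there is one more tool, called after "Call:" by a JSON object that holds its "api" and its "payload", one argument or row to a line. carry_out: Moves the arm, as the interface text tells. Its arguments: {"type":"object","properties":{"increments":{"type":"array"},"newtons":{"type":"number"}},"required":["increments"]}

```bash
ls; mkdir -p pics; python3 - <<'E'
from bench import *
import cv2
print(get_obs(), tcp_to_tips)
for n in ["side","top","wrist"]:
    c=capture(n); cv2.imwrite(f"pics/{n}0.png",c["color"])
    print(n,{k:v for k,v in c.items() if k!="color"})
E
```

```text
pics
{'time_s': 0.0, 'joints': array([-9.92428792e-01,  2.55747283e-01,  1.06991135e-01, -4.65383906e-04,
       -1.42388518e+00, -2.84598967e-01]), 'joint_vel': array([ 8.06538863e-04,  6.54207718e-04, -3.55776566e-04,  1.56646906e-03,
        1.75704532e-03,  3.60343865e-05]), 'tau': array([-2.40266425e-03, -3.86626446e+01,  2.37928158e+01,  5.36534026e+00,
       -6.31011761e-03,  2.59683594e-05]), 'position': array([ 0.15918132, -0.52598704,  0.25239172]), 'orientation': array([-1.76746738e-04, -1.46322710e-01,  9.89236453e-01,  9.34203213e-04]), 'contact_force': array([0.30404644, 0.26179523, 0.4072985 ]), 'ft_torque': array([ 0.02138289, -0.02795089,  0.04084818]), 'grip_width': 0.08514410003805442} 0.022
side {'fx': 496.93464283724614, 'fy': 496.93464283724614, 'cx': 315.33422773768075, 'cy': 241.88499929837855, 'R': array([[-0.83186467, -0.55477674,  0.0149645 ],
       [-0.4970327 ,  0.73274216, -0.46480901],
       [ 0.24690011, -0.39409604, -0.8852845 ]]), 't': array([0.53267343, 0.26678804, 0.95260133])}
top {'fx': 460.0674109683904, 'fy': 460.0674109683904, 'cx': 317.234348047575, 'cy': 236.0108524448822, 'R': array([[ 0.00267439, -0.99989806,  0.01402535],
       [-0.98970977, -0.00465316, -0.1430137 ],
       [ 0.14306439, -0.01349855, -0.98962133]]), 't': array([0.05348458, 0.56798883, 0.96642542])}
wrist {'fx': 385.62232977535234, 'fy': 385.62232977535234, 'cx': 316.2490440930733, 'cy': 234.79449893309211, 'hand_eye': array([[-7.61417662e-04, -9.58958998e-01, -2.83543753e-01,
         7.23541385e-02],
       [ 9.99999695e-01, -6.80516085e-04, -3.83822269e-04,
        -2.09564610e-04],
       [ 1.75113734e-04, -2.83543958e-01,  9.58959224e-01,
        -1.20762538e-01],
       [ 0.00000000e+00,  0.00000000e+00,  0.00000000e+00,
         1.00000000e+00]])}
```

View pics/side0.png

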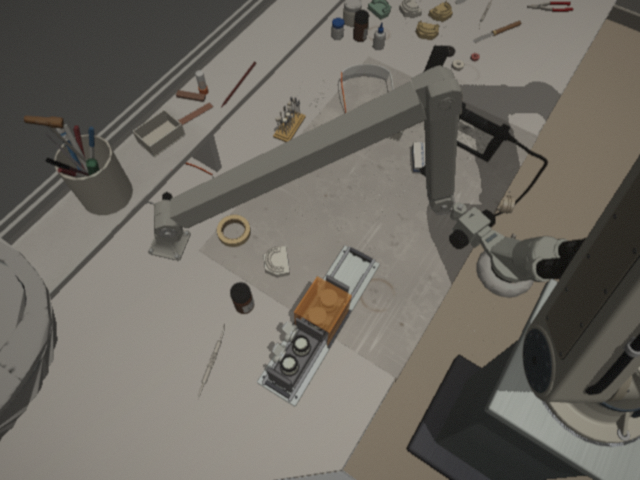

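View pics/top0.png

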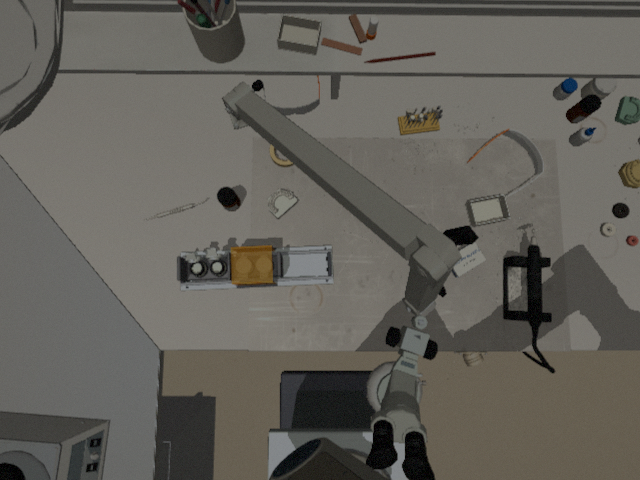

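The top view shows the fixture at about px (180–333, 245–290), with the orange hood at (252, 265). The two open vials are at (197, 268) and (217, 268). The cast is at (283, 203), the jar at (229, 197) and the carver at (178, 209). The microscope arm hangs to the right. I'll enlarge this to get corners.

```bash
python3 - <<'E'
import cv2
a=cv2.imread("pics/top0.png")[235:300,170:345]; cv2.imwrite("pics/topz.png",cv2.resize(a,None,fx=4.5,fy=4.5,interpolation=cv2.INTER_CUBIC))
a=cv2.imread("pics/side0.png")[240:410,250:390]; cv2.imwrite("pics/sidez.png",cv2.resize(a,None,fx=3.5,fy=3.5,interpolation=cv2.INTER_CUBIC))
E
```

```text
(no output)
```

View pics/topz.png

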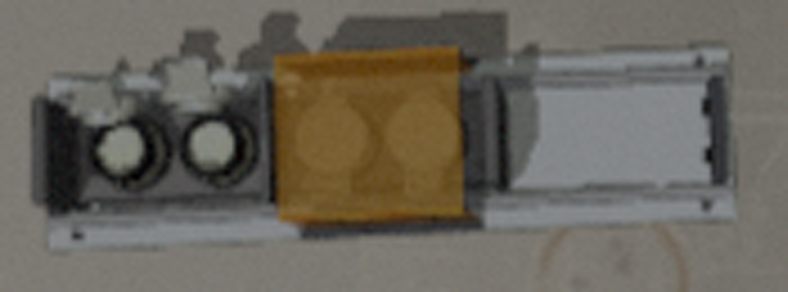

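View pics/sidez.png

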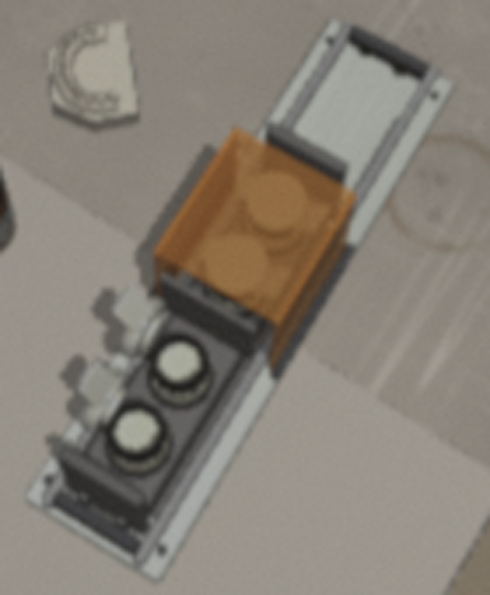

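```bash
cat > h.py <<'E'
import numpy as np
from scipy.spatial.transform import Rotation as Ro
CAL={"side":(496.93464283724614,315.33422773768075,241.88499929837855,np.array([[-0.83186467,-0.55477674,0.0149645],[-0.4970327,0.73274216,-0.46480901],[0.24690011,-0.39409604,-0.8852845]]),np.array([0.53267343,0.26678804,0.95260133])),
"top":(460.0674109683904,317.234348047575,236.0108524448822,np.array([[0.00267439,-0.99989806,0.01402535],[-0.98970977,-0.00465316,-0.1430137],[0.14306439,-0.01349855,-0.98962133]]),np.array([0.05348458,0.56798883,0.96642542]))}
def ray(n,u,v):
    f,cx,cy,R,t=CAL[n]; return -R.T@t, R.T@np.array([(u-cx)/f,(v-cy)/f,1])
def plane(n,u,v,z):
    o,d=ray(n,u,v); return o+d*(z-o[2])/d[2]
def proj(n,X):
    f,cx,cy,R,t=CAL[n]; c=R@np.asarray(X)+t; return np.array([f*c[0]/c[2]+cx,f*c[1]/c[2]+cy])
E
python3 - <<'E'
from h import *
np.set_printoptions(precision=4,suppress=True)
T=lambda p:(170+(p[0]+.5)/4.5-.5,235+(p[1]+.5)/4.5-.5)
S=lambda p:(250+(p[0]+.5)/3.5-.5,240+(p[1]+.5)/3.5-.5)
# order BR(back right),FR,FL,BL
D={"top":dict(base=[(728,47),(735,217),(50,248),(50,75)],hood=[(458,47),(462,213),(278,221),(275,55)]),
"side":dict(base=[(335,18),(452,85),(157,580),(28,497)],hood=[(235,127),(355,200),(280,325),(155,250)])}
for n,f in(("top",T),("side",S)):
  for k,z in(("base",.008),("hood",.097)):
    P=np.array([plane(n,*f(p),z) for p in D[n][k]]); c=P.mean(0)
    yv=(P[3]+P[2]-P[0]-P[1]);xv=P[0]+P[3]-P[1]-P[2]
    print(n,k,P[:,:2].ravel(),c,np.linalg.norm(yv)/2,np.linalg.norm(xv)/2,"yaw",np.arctan2(-yv[0],yv[1]),np.arctan2(xv[1],xv[0]))
E
```

```text
top base [0.552  0.0232 0.4672 0.0198 0.451  0.357  0.5365 0.3608] [0.5017 0.1902 0.008 ] 0.33775539308850516 0.08524271755773391 yaw 0.04711591607606453 0.04204692542110723
top hood [0.5404 0.1505 0.4649 0.1475 0.461  0.2302 0.5363 0.2338] [0.5006 0.1905 0.097 ] 0.08312020851078303 0.07550053636400697 yaw 0.04758732224037627 0.044073696561644574
side base [0.5483 0.0214 0.4654 0.0204 0.4488 0.3566 0.5309 0.3599] [0.4984 0.1896 0.008 ] 0.33776344140135245 0.08253598294629563 yaw 0.05021765597413258 0.026648385742355975
side hood [0.5384 0.1505 0.4623 0.15   0.4582 0.2296 0.5342 0.2322] [0.4983 0.1906 0.097 ] 0.08068944440273589 0.07604766997892373 yaw 0.05149147856114049 0.020496766743963304
```

```bash
python3 - <<'E'
from h import *
np.set_printoptions(precision=3,suppress=True)
for X in [(0,0,0),(0,0,.3),(.159,-.526,.253),(.28,0,0),(.725,0,0)]: print(X,proj("top",X),proj("side",X))
def tri(a,b):
    o1,d1=ray("top",*a);o2,d2=ray("side",*b)
    s=np.linalg.lstsq(np.c_[d1,-d2],o2-o1,rcond=None)[0]
    p,q=o1+s[0]*d1,o2+s[1]*d2
    return (p+q)/2,np.linalg.norm(p-q)
for k,a,b in [("elbow",(433,250),(440,85)),("foot",(243,92),(165,210)),("joint",(421,323),(458,238)),("jointdark",(440,291),(440,205)),("eyeL",(383,450),(545,258)),("ring",(383,385),(505,275)),("headtop",(412,340),(480,225)),
 ("hinge-ish jar",(229,190),(240,290)),("plateL",(178,256),(265,365))]: print(k,*tri(a,b))
E
python3 -c "
import cv2
a=cv2.imread('pics/top0.png')[200:480,270:560]; cv2.imwrite('pics/t2.png',cv2.resize(a,None,fx=2,fy=2))
a=cv2.imread('pics/side0.png')[60:480,370:640]; cv2.imwrite('pics/s2.png',cv2.resize(a,None,fx=1.4,fy=1.4))"
```

```text
(0, 0, 0) [342.696 506.402] [593.209 381.058]
(0, 0, 0.3) [356.877 596.818] [703.877 333.997]
(0.159, -0.526, 0.253) [677.076 468.475] [670.008  81.234]
(0.28, 0, 0) [342.025 368.969] [461.123 303.954]
(0.725, 0, 0) [341.061 171.717] [284.406 200.799]
elbow [ 0.492 -0.101  0.405] 0.008598186519081273
foot [0.855 0.212 0.129] 0.004236184634289393
joint [ 0.365 -0.204 -0.109] 0.019724332284735902
jointdark [ 0.443 -0.246 -0.083] 0.01952862232651484
eyeL [ 0.197 -0.049  0.223] 0.034830438878358634
ring [ 0.245 -0.084  0.041] 0.01726797545916237
headtop [ 0.338 -0.141  0.072] 0.01976943706920089
hinge-ish jar [0.659 0.246 0.061] 0.011065646953595175
plateL [0.518 0.341 0.098] 0.002473144287538167
```

View pics/t2.png

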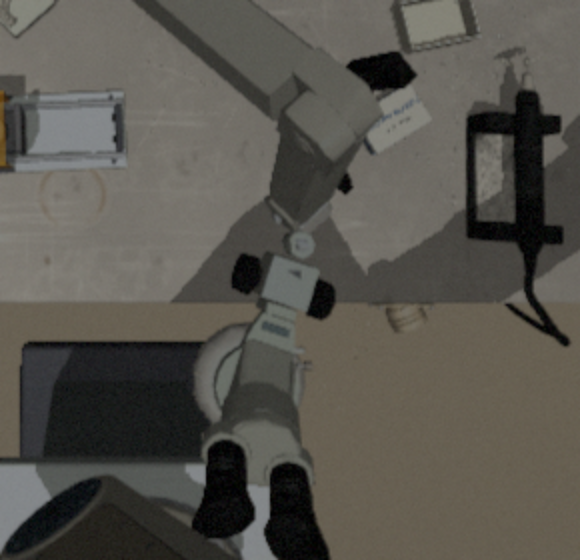

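View pics/s2.png

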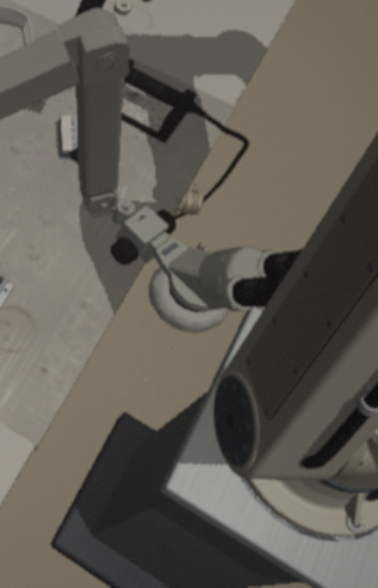

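View pics/wrist0.png

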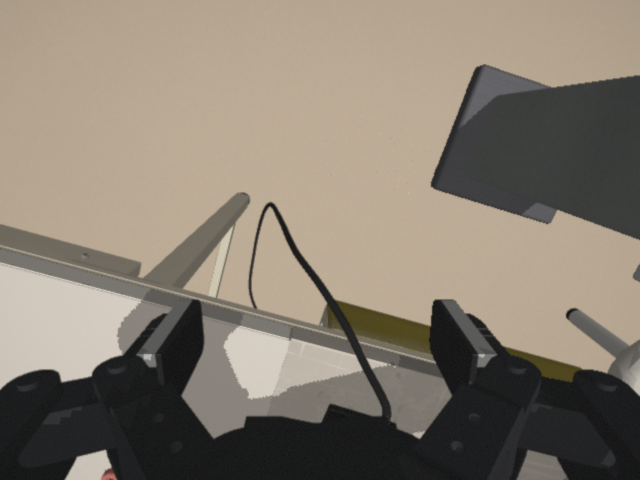

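```bash
cat >> h.py <<'E'
def tri(a,b):
    o1,d1=ray("top",*a);o2,d2=ray("side",*b)
    s=np.linalg.lstsq(np.c_[d1,-d2],o2-o1,rcond=None)[0]
    p,q=o1+s[0]*d1,o2+s[1]*d2
    return (p+q)/2,np.linalg.norm(p-q)
E
python3 - <<'E'
from h import *
np.set_printoptions(precision=3,suppress=True)
T=lambda x,y:(270+x/2,200+y/2)
S=lambda x,y:(370+x/1.4,60+y/1.4)
for k,a,b in [("joint",(302,245),(105,200)),("joint2",(302,245),(125,208)),("box",(292,282),(152,225)),("knobL",(247,273),(124,250)),("eyeL-tip",(225,515),(237,292)),("eyeLbase",(225,450),(237,290)),("eyeR tip",(300,540),(300,262)),("ringleft",(197,375),(155,290)),("elbowouter",(345,70),(110,20))]:
  print(k,*tri(T(*a),S(*b)))
E
```

```text
joint [ 0.398 -0.155  0.074] 0.03046875441294421
joint2 [ 0.382 -0.162  0.063] 0.0010990156446677478
box [ 0.341 -0.148  0.074] 0.011027696765290019
knobL [ 0.352 -0.107  0.045] 0.0016057455568855175
eyeL-tip [ 0.185 -0.049  0.195] 0.051855867624679676
eyeLbase [ 0.204 -0.062  0.16 ] 0.001461180015467088
eyeR tip [ 0.152 -0.116  0.205] 0.020433352602738954
ringleft [ 0.274 -0.041  0.106] 0.02947447585262477
elbowouter [ 0.499 -0.111  0.421] 0.03195154836541215
```

```bash
cat >> h.py <<'E'
from bench import *
YAW=0.047; O=np.array([0.5003,0.1902,0])
def fx(x,y,z): # fixture mm -> world m
    c,s=np.cos(YAW),np.sin(YAW); return O+np.array([c*x-s*y,s*x+c*y,z*1])/1000
def tofx(X):
    c,s=np.cos(YAW),np.sin(YAW); d=(np.asarray(X)-O)*1000; return np.array([c*d[0]+s*d[1],-s*d[0]+c*d[1],d[2]])
def rtool(tilt=0): # tilt: fingers lean to point +x (back), rad
    z=np.array([np.sin(tilt),0,-np.cos(tilt)]); y=np.array([0,1,0]); x=np.cross(y,z)
    return Ro.from_euler('z',YAW)*Ro.from_matrix(np.c_[x,y,z])
def cur():
    o=get_obs(); q=o["orientation"]; return o,np.array(o["position"]),Ro.from_quat([q[1],q[2],q[3],q[0]])
def go(P,Rt=None):
    o,p,R=cur(); Rt=Rt or R
    print("dp cm",np.round(R.inv().apply(np.array(P)-p)*100,2),"rot",np.round((R.inv()*Rt).as_rotvec(),3))
def st():
    o,p,R=cur(); print("t",o["time_s"],"fix TCP",np.round(tofx(p),1),"world",np.round(p,4),"F",np.round(o["contact_force"],1),"w",round(o["grip_width"],4),"j",np.round(o["joints"],2),"z",np.round(R.as_matrix()[:,2],3))
E
python3 - <<'E'
from h import *
st()
go((.092,-.306,.45)); go((.277,-.16,.45)); go((.30,.10,.42),rtool()); go(fx(75,100,220),rtool())
E
```

```text
t 0.15 fix TCP [-374.4 -699.5  252.6] world [ 0.1592 -0.5261  0.2526] F [-0.2  0.5  0.3] w 0.0851 j [-0.99  0.26  0.11 -0.   -1.42 -0.28] z [-0.001  0.001 -1.   ]
dp cm [  0.06  23.04 -19.71] rot [0. 0. 0.]
dp cm [-21.87  31.66 -19.7 ] rot [0. 0. 0.]
dp cm [-31.6   55.88 -16.66] rot [ 0.001 -0.     0.247]
dp cm [-63.1   66.55   3.35] rot [ 0.001 -0.     0.247]
```

Call:
{"api": "carry_out", "payload": {
  "increments": [
    {"rot": [0,0,0],"dp": [0,2,-4],"claw": 2.8},
    {"rot": [0,0,0],"dp": [0,4,-8],"claw": 2.8},
    {"rot": [0,0,0],"dp": [0,7,-11],"claw": 2.8},
    {"rot": [0,0,0],"dp": [0,10,-14],"claw": 2.8},
    {"rot": [0,0,0],"dp": [0,13,-17],"claw": 2.8},
    {"rot": [0,0,0],"dp": [0,16,-19.7],"claw": 2.8},
    {"rot": [0,0,0],"dp": [0,19,-19.7],"claw": 2.8},
    {"rot": [0,0,0],"dp": [0,23,-19.7],"claw": 2.8},
    {"rot": [0,0,0],"dp": [0,23,-19.7],"claw": 2.8},
    {"rot": [0,0,0],"dp": [0,23,-19.7],"claw": 2.8}
  ]
}}

```text
time_s: 0.98
position: [0.0919, -0.3047, 0.4512]
orientation: [0.001, -0.147, 0.989, -0.001]
contact_force: [0.1, -0.6, -0.6]
grip_width: 0.028
```

Call:
{"api": "carry_out", "payload": {
  "increments": [
    {"rot": [0,0,0.03],"dp": [-4.4,0.6,0],"claw": 2.8},
    {"rot": [0,0,0.06],"dp": [-8.8,1.6,0],"claw": 2.8},
    {"rot": [0,0,0.09],"dp": [-13.0,3.2,0],"claw": 2.8},
    {"rot": [0,0,0.12],"dp": [-17.5,5.5,0],"claw": 2.8},
    {"rot": [0,0,0.15],"dp": [-21.9,8.6,0],"claw": 2.8},
    {"rot": [0,0,0.18],"dp": [-25,12,0],"claw": 2.8},
    {"rot": [0,0,0.21],"dp": [-27.5,16,0],"claw": 2.8},
    {"rot": [0,0,0.247],"dp": [-29.5,20,0],"claw": 2.8},
    {"rot": [0,0,0.247],"dp": [-31,24,0],"claw": 2.8},
    {"rot": [0,0,0.247],"dp": [-31.5,28,0],"claw": 2.8}
  ]
}}

```text
time_s: 1.82
position: [0.3127, 0.0181, 0.45]
orientation: [-0.0, -0.024, 1.0, -0.002]
contact_force: [1.4, -0.2, -1.1]
grip_width: 0.0279
```

```bash
python3 - <<'E'
from h import *
st(); go((.34,.15,.42),rtool());go((.40,.26,.4),rtool()); go(fx(20,100,300),rtool()); go(fx(90,100,200),rtool())
E
```

```text
t 1.8167 fix TCP [-195.5 -163.1  450. ] world [0.3127 0.0181 0.45  ] F [ 1.4 -0.2 -1.1] w 0.0279 j [ 0.58 -0.2   0.13  0.   -1.91 -2.1 ] z [-0.    -0.004 -1.   ]
dp cm [-3.36 13.06  2.95] rot [-0.004 -0.     0.001]
dp cm [-9.88 23.76  4.92] rot [-0.004 -0.     0.001]
dp cm [-21.58  26.35  14.9 ] rot [-0.004 -0.     0.001]
dp cm [-28.58  26.37  24.9 ] rot [-0.004 -0.     0.001]
```

```bash
python3 - <<'E'
from h import *
np.set_printoptions(precision=1,suppress=True)
T=lambda x,y:(170+(x+.5)/4.5-.5,235+(y+.5)/4.5-.5)
S=lambda x,y:(250+(x+.5)/3.5-.5,240+(y+.5)/3.5-.5)
for k,a,b in [("v1",(122,150),(135,432)),("v2",(212,145),(178,363))]:
    print(k,tofx(plane("top",*T(*a),.072)),tofx(plane("side",*S(*b),.072)),tofx(tri(T(*a),S(*b))[0]))
for k,a,b in [("cap2tab",(187,58),(103,300)),("cap1tab",(97,80),(70,375)),("plate TL back",(35,97),(52,437))]:
    r=tri(T(*a),S(*b));print(k,tofx(r[0]),r[1]*1000)
c=capture("top")["color"]
import cv2
cv2.imwrite("pics/top1.png",c)
a=c[235:300,170:270]; cv2.imwrite("pics/topz1.png",cv2.resize(a,None,fx=8,fy=8,interpolation=cv2.INTER_CUBIC))
c=capture("side")["color"]; cv2.imwrite("pics/side1.png",c)
a=c[300:420,240:350]; cv2.imwrite("pics/sidez1.png",cv2.resize(a,None,fx=5,fy=5,interpolation=cv2.INTER_CUBIC))
E
```

```text
v1 [ -0.2 117.7  72. ] [ -2.2 121.1  72. ] [ -0.2 119.6  63.7]
v2 [ 0.3 76.  72. ] [-2.  79.2 72. ] [ 0.1 77.4 64.2]
cap2tab [ 39.2  79.8 109.2] 4.788699106740925
cap1tab [ 31.6 120.5 108.6] 6.0528270748098185
plate TL back [ 24.7 149.8 101.8] 3.6432187453767333
```

View pics/topz1.png

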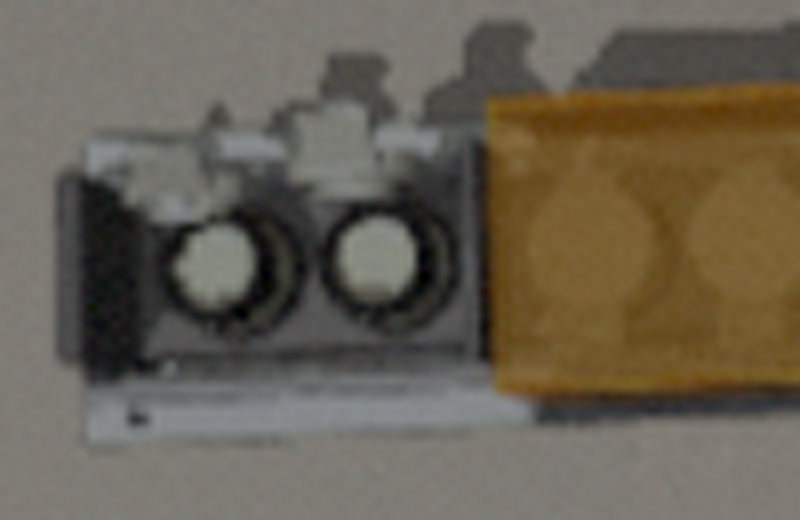

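View pics/side1.png

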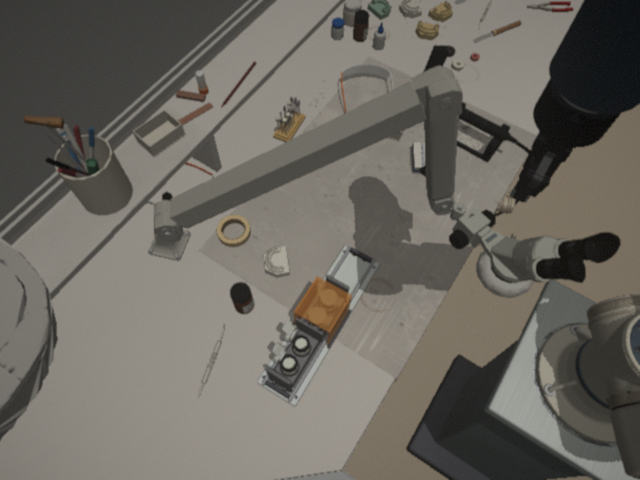

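View pics/sidez1.png

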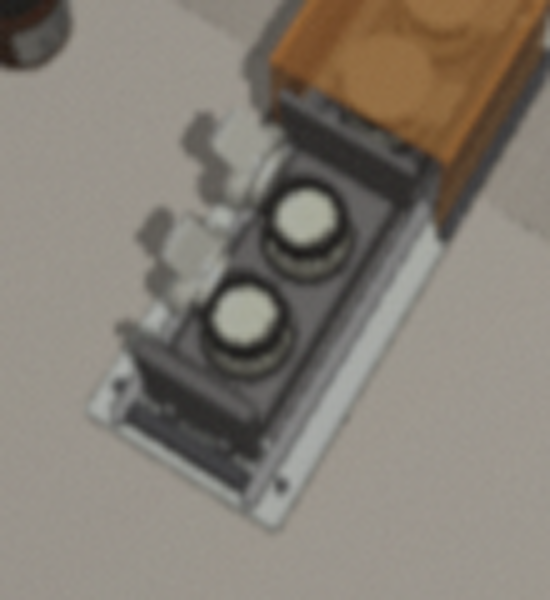

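```bash
python3 - <<'E'
from h import *
print(tcp_to_tips)
st(); go(fx(78,100,160),rtool())
E
```

```text
0.022
t 1.9167 fix TCP [-195.6 -159.4  449.5] world [0.3124 0.0218 0.4495] F [-0.5 -0.9  0.3] w 0.028 j [ 0.59 -0.2   0.13  0.   -1.91 -2.1 ] z [-0.001 -0.002 -1.   ]
dp cm [-27.75  25.64  28.84] rot [-0.002 -0.001  0.013]
```

Call:
{"api": "carry_out", "payload": {
  "increments": [
    {"rot": [0,0,0],"dp": [-2,2,1.5],"claw": 2.8},
    {"rot": [0,0,0],"dp": [-4.5,4.5,3.5],"claw": 2.8},
    {"rot": [0,0,0.01],"dp": [-7,7,5.5],"claw": 2.8},
    {"rot": [0,0,0.01],"dp": [-9.5,9.5,7.5],"claw": 2.8},
    {"rot": [0,0,0.01],"dp": [-12,12,9.5],"claw": 2.8},
    {"rot": [0,0,0.01],"dp": [-15,14.5,11.5],"claw": 2.8},
    {"rot": [0,0,0.01],"dp": [-18,17,13.5],"claw": 2.8},
    {"rot": [0,0,0.01],"dp": [-21,19.5,15.5],"claw": 2.8},
    {"rot": [0,0,0.01],"dp": [-24,22,17.5],"claw": 2.8},
    {"rot": [0,0,0.01],"dp": [-27,24.5,19.5],"claw": 2.8}
  ]
}}

```text
time_s: 2.75
position: [0.5615, 0.276, 0.2555]
orientation: [-0.002, -0.025, 1.0, -0.002]
contact_force: [-0.1, -0.4, 0.7]
grip_width: 0.0282
```

```bash
python3 - <<'E'
from h import *
st(); go(fx(78,100,160),rtool()); go(fx(78,100,121),rtool())
E
```

```text
t 2.75 fix TCP [ 65.2  82.8 255.5] world [0.5615 0.276  0.2555] F [-0.1 -0.4  0.7] w 0.0282 j [ 0.71  0.41  0.34  0.   -1.5  -2.23] z [-0.004 -0.004 -1.   ]
dp cm [-1.32  1.76  9.54] rot [-0.004 -0.004  0.003]
dp cm [-1.34  1.77 13.44] rot [-0.004 -0.004  0.003]
```

Call:
{"api": "carry_out", "payload": {
  "increments": [
    {"rot": [0,0,0],"dp": [-1.3,1.0,1.5],"claw": 2.8},
    {"rot": [0,0,0],"dp": [-1.3,1.7,4],"claw": 2.8},
    {"rot": [0,0,0],"dp": [-1.3,1.8,7],"claw": 2.8},
    {"rot": [0,0,0],"dp": [-1.3,1.8,9.5],"claw": 2.8},
    {"rot": [0,0,0],"dp": [-1.3,1.8,11],"claw": 2.8},
    {"rot": [0,0,0],"dp": [-1.3,1.8,12],"claw": 2.8},
    {"rot": [0,0,0],"dp": [-1.3,1.8,13],"claw": 2.8},
    {"rot": [0,0,0],"dp": [-1.3,1.8,13.4],"claw": 2.8},
    {"rot": [0,0,0],"dp": [-1.3,1.8,13.4],"claw": 2.8},
    {"rot": [0,0,0],"dp": [-1.3,1.8,13.4],"claw": 2.8}
  ]
}}

```text
time_s: 3.58
position: [0.5737, 0.2942, 0.1222]
orientation: [-0.001, -0.025, 1.0, -0.002]
contact_force: [0.5, -0.5, 0.6]
grip_width: 0.028
```

```bash
python3 - <<'E'
from h import *
import cv2
st()
cv2.imwrite("pics/w2.png",capture("wrist")["color"])
c=capture("side")["color"]
a=c[280:410,230:350]; cv2.imwrite("pics/s2z.png",cv2.resize(a,None,fx=4.5,fy=4.5,interpolation=cv2.INTER_CUBIC))
E
```

```text
t 3.5833 fix TCP [ 78.2 100.4 122.2] world [0.5737 0.2942 0.1222] F [ 0.5 -0.5  0.6] w 0.028 j [ 0.72  0.51  0.14  0.   -1.21 -2.24] z [-0.002 -0.004 -1.   ]
```

View pics/w2.png

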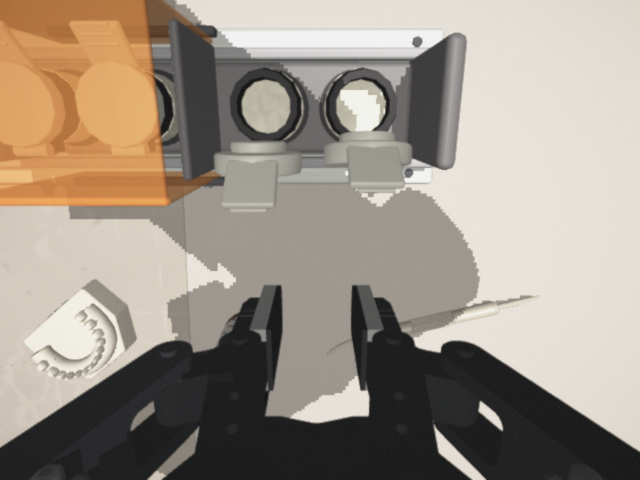

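View pics/s2z.png

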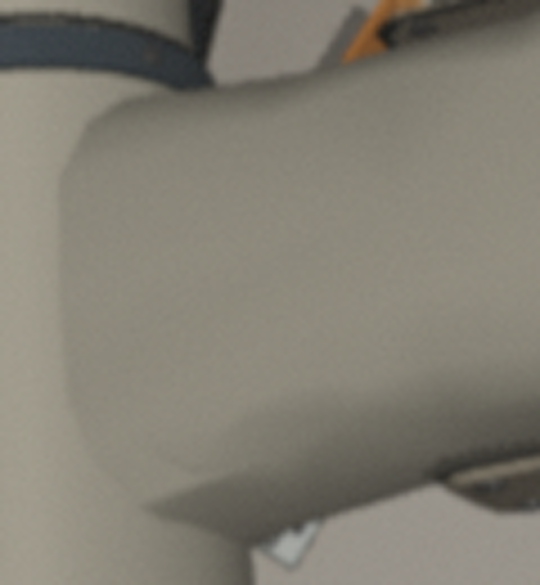

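The wrist view shows vial mouths at (270,105) for vial 2 and (360,105) for vial 1. The open caps' tabs end at (248,210) and (375,187), and the fingertips are well clear behind them.

```bash
cat >> h.py <<'E'
HE=np.array([[-7.61417662e-04,-9.58958998e-01,-2.83543753e-01,7.23541385e-02],[9.99999695e-01,-6.80516085e-04,-3.83822269e-04,-2.09564610e-04],[1.75113734e-04,-2.83543958e-01,9.58959224e-01,-1.20762538e-01]])
def wplane(u,v,z,p,R):
    d=np.array([(u-316.249)/385.622,(v-234.794)/385.622,1]); o=p+R.apply(HE[:,3]); d=R.apply(HE[:,:3]@d)
    return o+d*(z-o[2])/d[2]
def wproj(X,p,R):
    c=HE[:,:3].T@(R.inv().apply(X-p)-HE[:,3]); return np.array([316.249+385.622*c[0]/c[2],234.794+385.622*c[1]/c[2]])
E
python3 - <<'E'
from h import *
np.set_printoptions(precision=1,suppress=True)
o,p,R=cur()
for k,u,v,z in [("v2",270,105,.072),("v1",360,105,.072),("plate outer back corner",450,168,.089),("plate outer front",465,37,.089),("hoodBL",167,203,.097),("baffle L face back",192,178,.090)]: print(k,tofx(wplane(u,v,z,p,R)))
for th in (1.6,1.7,1.8,1.9):
  for y in(121,79): print(th,y,wproj(fx(17-46*np.cos(th)+16*np.sin(th),y,72+46*np.sin(th)+16*np.cos(th)),p,R))
E
```

```text
v2 [-0.5 80.5 72. ]
v1 [ -0.6 118.5  72. ]
plate outer back corner [ 23.8 153.2  89. ]
plate outer front [-23.4 154.   89. ]
hoodBL [36.5 42.3 97. ]
baffle L face back [27.8 50.6 90. ]
1.6 121 [378.5 209.6]
1.6 79 [252.9 209.2]
1.7 121 [377. 221.]
1.7 79 [254.4 220.7]
1.8 121 [375.4 231. ]
1.8 79 [256.  230.7]
1.9 121 [373.8 239.5]
1.9 79 [257.6 239.2]
```

Call:
{"api": "carry_out", "payload": {
  "increments": [
    {"rot": [0,0,0],"dp": [1.2,0,0],"claw": 2.8},
    {"rot": [0,0,0],"dp": [2.4,0,0],"claw": 2.8},
    {"rot": [0,0,0],"dp": [3.2,0,0.1],"claw": 2.8},
    {"rot": [0,0,0],"dp": [3.8,0,0.2],"claw": 2.8},
    {"rot": [0,0,0],"dp": [4.4,0,0.2],"claw": 2.8},
    {"rot": [0,0,0],"dp": [4.9,0,0.2],"claw": 2.8},
    {"rot": [0,0,0],"dp": [5.4,0,0.2],"claw": 2.8},
    {"rot": [0,0,0],"dp": [5.9,0,0.2],"claw": 2.8},
    {"rot": [0,0,0],"dp": [6.3,0,0.4],"claw": 2.8},
    {"rot": [0,0,0],"dp": [6.6,0,0.6],"claw": 2.8}
  ]
}}

```text
time_s: 4.52
position: [0.5077, 0.2912, 0.1173]
orientation: [-0.0, -0.025, 1.0, -0.001]
contact_force: [-0.9, -0.8, 5.0]
grip_width: 0.0281
```

```bash
python3 - <<'E'
from h import *
import cv2
st()
cv2.imwrite("pics/w3.png",capture("wrist")["color"])
E
```

```text
t 4.5167 fix TCP [ 12.2 100.6 117.3] world [0.5077 0.2912 0.1173] F [-0.9 -0.8  5. ] w 0.0281 j [ 0.79  0.4  -0.04  0.   -1.13 -2.31] z [-0.001 -0.002 -1.   ]
```

View pics/w3.png

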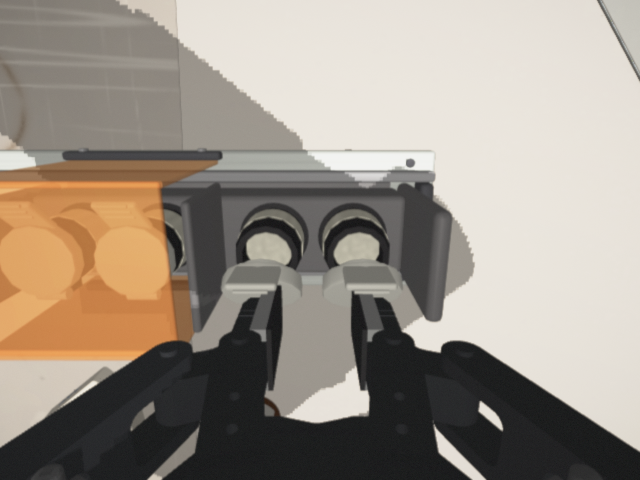

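Call:
{"api": "carry_out", "payload": {
  "increments": [
    {"rot": [0,0,0],"dp": [0.3,0,0.2],"claw": 2.8},
    {"rot": [0,0,0],"dp": [0.5,0,0.4],"claw": 2.8},
    {"rot": [0,0,0],"dp": [0.7,0,0.6],"claw": 2.8},
    {"rot": [0,0,0],"dp": [0.9,0,0.8],"claw": 2.8},
    {"rot": [0,0,0],"dp": [1.1,0,1.0],"claw": 2.8},
    {"rot": [0,0,0],"dp": [1.3,0,1.2],"claw": 2.8},
    {"rot": [0,0,0],"dp": [1.4,0,1.3],"claw": 2.8},
    {"rot": [0,0,0],"dp": [1.5,0,1.4],"claw": 2.8},
    {"rot": [0,0,0],"dp": [1.5,0,1.5],"claw": 2.8},
    {"rot": [0,0,0],"dp": [1.5,0,1.5],"claw": 2.8}
  ]
}}

```text
time_s: 5.4
position: [0.4915, 0.2902, 0.1018]
orientation: [-0.001, -0.025, 1.0, -0.001]
contact_force: [0.5, -0.3, 3.6]
grip_width: 0.0283
```

```bash
python3 - <<'E'
from h import *
import cv2
st()
cv2.imwrite("pics/w4.png",capture("wrist")["color"])
E
```

```text
t 5.4 fix TCP [ -4.  100.3 101.8] world [0.4915 0.2902 0.1018] F [ 0.5 -0.3  3.6] w 0.0283 j [ 0.81  0.39 -0.1   0.   -1.09 -2.33] z [-0.003 -0.003 -1.   ]
```

View pics/w4.png

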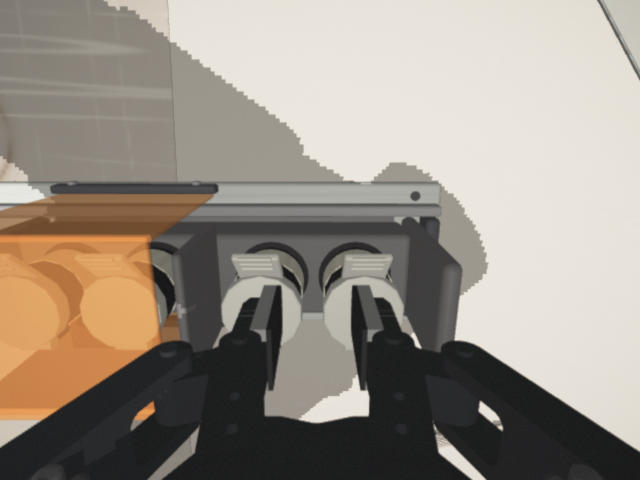

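Call:
{"api": "carry_out", "payload": {
  "increments": [
    {"rot": [0,0,0],"dp": [0.1,0,0.05],"claw": 2.8},
    {"rot": [0,0,0],"dp": [0.2,0,0.1],"claw": 2.8},
    {"rot": [0,0,0],"dp": [0.2,0,0.15],"claw": 2.8},
    {"rot": [0,0,0],"dp": [0.2,0,0.2],"claw": 2.8},
    {"rot": [0,0,0],"dp": [0.2,0,0.25],"claw": 2.8},
    {"rot": [0,0,0],"dp": [0.2,0,0.3],"claw": 2.8},
    {"rot": [0,0,0],"dp": [0.2,0,0.35],"claw": 2.8},
    {"rot": [0,0,0],"dp": [0.2,0,0.4],"claw": 2.8},
    {"rot": [0,0,0],"dp": [0.2,0,0.4],"claw": 2.8},
    {"rot": [0,0,0],"dp": [0.2,0,0.4],"claw": 2.8}
  ]
}}

```text
time_s: 6.28
position: [0.4909, 0.2905, 0.1015]
orientation: [0.001, -0.025, 1.0, -0.001]
contact_force: [-4.0, -2.8, 20.6]
grip_width: 0.0282
```

```bash
python3 - <<'E'
from h import *
import cv2
st()
cv2.imwrite("pics/w5.png",capture("wrist")["color"])
E
```

```text
t 6.2833 fix TCP [ -4.7 100.6 101.5] world [0.4909 0.2905 0.1015] F [-4.  -2.8 20.6] w 0.0282 j [ 0.81  0.38 -0.11  0.   -1.08 -2.33] z [ 0.002 -0.001 -1.   ]
```

View pics/w5.png

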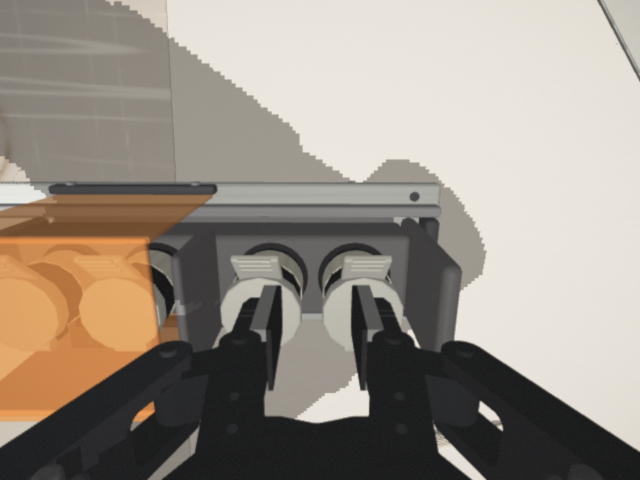

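Call:
{"api": "carry_out", "payload": {
  "increments": [
    {"rot": [0.02,0,0],"dp": [0.2,0,0.3],"claw": 2.8},
    {"rot": [0.03,0,0],"dp": [0.2,0,0.3],"claw": 2.8},
    {"rot": [0.03,0,0],"dp": [0.2,0,0.3],"claw": 2.8},
    {"rot": [0,0,0],"dp": [0.2,0,0.3],"claw": 2.8},
    {"rot": [-0.03,0,0],"dp": [0.2,0,0.3],"claw": 2.8},
    {"rot": [-0.03,0,0],"dp": [0.2,0,0.3],"claw": 2.8},
    {"rot": [0,0,0],"dp": [0.2,0,0],"claw": 2.8},
    {"rot": [0,0,0],"dp": [0.2,0,-1.5],"claw": 2.8},
    {"rot": [0,0,0],"dp": [0,0,-4],"claw": 2.8},
    {"rot": [0,0,0],"dp": [0,0,-7],"claw": 2.8}
  ]
}}

```text
time_s: 7.17
position: [0.489, 0.2896, 0.1696]
orientation: [-0.002, -0.025, 1.0, -0.002]
contact_force: [0.4, 0.8, 0.1]
grip_width: 0.0281
```

```bash
python3 - <<'E'
from h import *
import cv2
st()
c=capture("wrist")["color"]
cv2.imwrite("pics/w6.png",c)
o,p,R=cur()
for y in (121,79):
  for th in (0,.1,.2):
    print(y,th,wproj(fx(17-46*np.cos(th)+16*np.sin(th),y,72+46*np.sin(th)+16*np.cos(th)),p,R))
go(fx(0,188,167),rtool());go(fx(-2,188,70),rtool());go(fx(-2,172,70),rtool())
E
```

```text
t 7.1667 fix TCP [ -6.6  99.9 169.6] world [0.489  0.2896 0.1696] F [0.4 0.8 0.1] w 0.0281 j [ 0.81  0.33  0.    0.   -1.24 -2.33] z [-0.004 -0.005 -1.   ]
121 0 [351.83890675 206.77423148]
121 0.1 [352.47420705 211.86498166]
121 0.2 [353.07141417 217.84356712]
79 0 [276.39762626 206.50478629]
79 0.1 [275.67845343 211.59297333]
79 0.2 [274.99395271 217.569735  ]
dp cm [-0.35  8.65  1.09] rot [0.001 0.007 0.005]
dp cm [-0.08  8.64 10.79] rot [0.001 0.007 0.005]
dp cm [-0.07  7.04 10.79] rot [0.001 0.007 0.005]
```

View pics/w6.png

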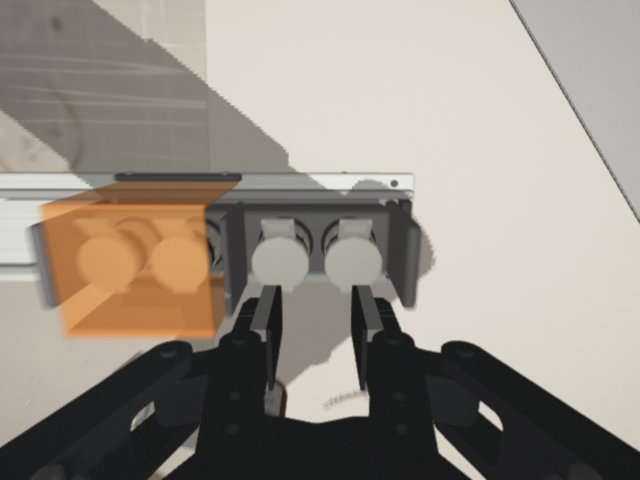

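```bash
python3 - <<'E'
from h import *
import cv2
st()
c=capture("wrist")["color"]
cv2.imwrite("pics/w7.png",cv2.resize(c[150:350,20:440],None,fx=1.9,fy=1.9,interpolation=cv2.INTER_CUBIC))
o,p,R=cur();st()
for y in (121,79,21,-21):
  for th in (0,.1,.2):
    print(y,th,(wproj(fx(17-46*np.cos(th)+16*np.sin(th),y,72+46*np.sin(th)+16*np.cos(th)),p,R)-[20,150])*1.9)
print((wproj(fx(-43,170,8),p,R)-[20,150])*1.9,(wproj(fx(25,157,89),p,R)-[20,150])*1.9,(wproj(fx(-25,157,89),p,R)-[20,150])*1.9)
E
```

```text
t 7.2167 fix TCP [ -3.2 101.5 177.8] world [0.4924 0.2914 0.1778] F [2.4 0.8 7.9] w 0.0278 j [ 0.81  0.33  0.01  0.   -1.25 -2.33] z [ 0.007  0.002 -1.   ]
t 7.2667 fix TCP [ -3.1 101.9 175.9] world [0.4924 0.2919 0.1759] F [ 0.   0.  -0.2] w 0.0282 j [ 0.81  0.33  0.01  0.   -1.24 -2.33] z [ 0.008  0.003 -1.   ]
121 0 [629.04695482 108.90236519]
121 0.1 [630.26505691 118.68219602]
121 0.2 [631.412202   130.16526497]
79 0 [484.46591652 108.49057157]
79 0.1 [483.06607592 118.27007466]
79 0.2 [481.73535285 129.75471792]
21 0 [284.46558379 107.92093351]
21 0.1 [279.43802687 117.69996562]
21 0.2 [274.67348411 129.18677012]
-21 0 [139.39036919 107.50773239]
-21 0.1 [131.72678782 117.28641006]
-21 0.2 [124.46696258 128.77477024]
[737.50380403  28.40701408] [739.89979034 279.70751271] [752.58508004 123.4528505 ]
```

View pics/w7.png

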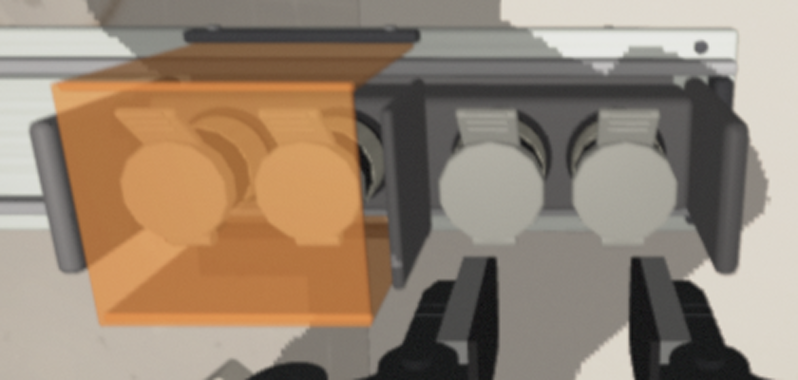

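Call:
{"api": "carry_out", "payload": {
  "increments": [
    {"rot": [0,0,0],"dp": [0,3,0],"claw": 0},
    {"rot": [0,0,0],"dp": [0,6,0],"claw": 0},
    {"rot": [0,0,0],"dp": [0,8.6,0],"claw": 0},
    {"rot": [0,0,0],"dp": [0,9,1],"claw": 0},
    {"rot": [0,0,0],"dp": [0,9,3.5],"claw": 0},
    {"rot": [0,0,0],"dp": [0,9,6.5],"claw": 0},
    {"rot": [0,0,0],"dp": [0,9,8.5],"claw": 0},
    {"rot": [0,0,0],"dp": [0,9,10],"claw": 0},
    {"rot": [0,0,0],"dp": [0,9,10.4],"claw": 0},
    {"rot": [0,0,0],"dp": [0,9,10.4],"claw": 0}
  ]
}}

```text
time_s: 8.1
position: [0.4875, 0.3808, 0.07]
orientation: [0.002, -0.025, 1.0, -0.0]
contact_force: [0.2, -0.0, -0.4]
grip_width: -0.0
```

```bash
python3 - <<'E'
from h import *
st(); go(fx(-2,71,72),rtool())
E
```

```text
t 8.1 fix TCP [ -3.8 191.   70. ] world [0.4875 0.3808 0.07  ] F [ 0.2 -0.  -0.4] w -0.0 j [ 0.92  0.5  -0.02  0.   -1.06 -2.44] z [ 0.004  0.    -1.   ]
dp cm [ -0.14 -12.    -0.2 ] rot [-0.     0.004  0.004]
```

Call:
{"api": "carry_out", "payload": {
  "increments": [
    {"rot": [0,0,0],"dp": [0,-1,0],"claw": 0},
    {"rot": [0,0,0],"dp": [0,-1.8,0],"claw": 0},
    {"rot": [0,0,0],"dp": [0,-2.6,0],"claw": 0},
    {"rot": [0,0,0],"dp": [0,-3.5,0],"claw": 0},
    {"rot": [0,0,0],"dp": [0,-4.5,0],"claw": 0},
    {"rot": [0,0,0],"dp": [0,-5.5,0],"claw": 0},
    {"rot": [0,0,0],"dp": [0,-6.5,0],"claw": 0},
    {"rot": [0,0,0],"dp": [0,-7.5,0],"claw": 0},
    {"rot": [0,0,0],"dp": [0,-8.5,0],"claw": 0},
    {"rot": [0,0,0],"dp": [0,-9.5,0],"claw": 0}
  ]
}}

```text
time_s: 8.93
position: [0.4929, 0.2852, 0.0712]
orientation: [0.003, -0.026, 1.0, 0.001]
contact_force: [-1.2, 2.5, 6.0]
grip_width: 0.0004
```

```bash
python3 - <<'E'
from h import *
import cv2
st(); go(fx(-2,71,72),rtool())
cv2.imwrite("pics/w8.png",capture("wrist")["color"])
E
```

```text
t 8.9333 fix TCP [-2.9 95.3 71.2] world [0.4929 0.2852 0.0712] F [-1.2  2.5  6. ] w 0.0004 j [ 0.8   0.41 -0.16  0.   -1.   -2.32] z [ 0.006  0.001 -1.   ]
dp cm [-0.08 -2.43 -0.08] rot [0.001 0.006 0.004]
```

View pics/w8.png

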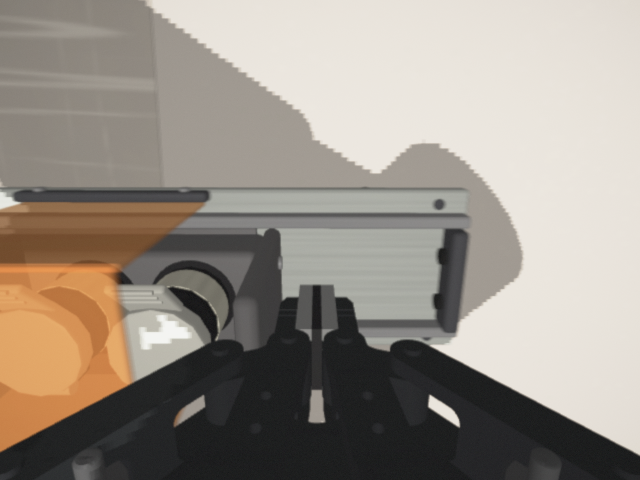

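Call:
{"api": "carry_out", "payload": {
  "increments": [
    {"rot": [0,0,0],"dp": [0,0.2,-0.7],"claw": 0},
    {"rot": [0,0,0],"dp": [0,0.2,-1.4],"claw": 0},
    {"rot": [0,0,0],"dp": [0,-0.3,-1.5],"claw": 0},
    {"rot": [0,0,0],"dp": [0,-0.8,-1.5],"claw": 0},
    {"rot": [0,0,0],"dp": [0,-1.2,-1.5],"claw": 0},
    {"rot": [0,0,0],"dp": [0,-1.6,-1.5],"claw": 0},
    {"rot": [0,0,0],"dp": [0,-1.9,-1.5],"claw": 0},
    {"rot": [0,0,0],"dp": [0,-2.2,-1.5],"claw": 0},
    {"rot": [0,0,0],"dp": [0,-2.4,-1.5],"claw": 0},
    {"rot": [0,0,0],"dp": [0,-2.5,-1.5],"claw": 0}
  ]
}}

```text
time_s: 9.82
position: [0.4942, 0.2608, 0.0863]
orientation: [0.004, -0.025, 1.0, 0.003]
contact_force: [-3.3, 13.3, 1.0]
grip_width: -0.0
```

```bash
python3 - <<'E'
from h import *
import cv2
st()
cv2.imwrite("pics/w9.png",capture("wrist")["color"]);st()
E
```

```text
t 9.8167 fix TCP [-2.8 70.8 86.3] world [0.4942 0.2608 0.0863] F [-3.3 13.3  1. ] w -0.0 j [ 0.77  0.37 -0.17  0.   -1.02 -2.29] z [ 0.007  0.005 -1.   ]
t 9.8667 fix TCP [-2.8 70.8 86.3] world [0.4942 0.2608 0.0863] F [-0.7  9.9  1.1] w 0.0001 j [ 0.77  0.37 -0.17  0.   -1.02 -2.29] z [ 0.007  0.005 -1.   ]
```

View pics/w9.png

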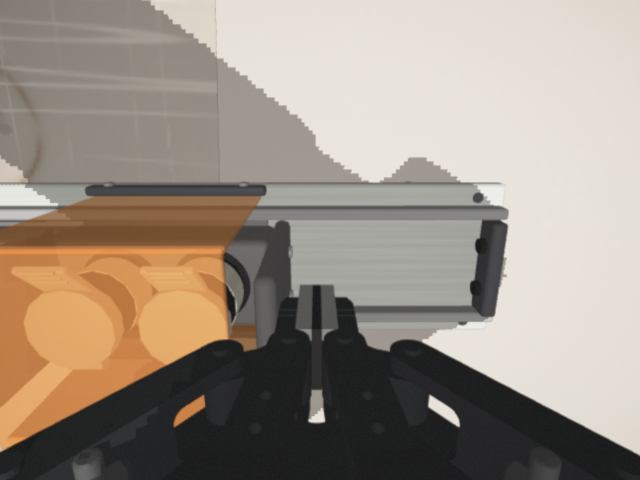

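Call:
{"api": "carry_out", "payload": {
  "increments": [
    {"rot": [0,0,0],"dp": [0,-0.3,0],"claw": 0},
    {"rot": [0,0,0],"dp": [0,-0.5,0],"claw": 0},
    {"rot": [0,0,0],"dp": [0,-0.5,0],"claw": 0},
    {"rot": [0,0,0],"dp": [0,-0.5,0],"claw": 0},
    {"rot": [0,0,0],"dp": [0,-0.5,0],"claw": 0},
    {"rot": [0,0,0],"dp": [0,-0.5,0],"claw": 0},
    {"rot": [0,0,0],"dp": [0,-0.5,0],"claw": 0},
    {"rot": [0,0,0],"dp": [0,-0.5,0],"claw": 0},
    {"rot": [0,0,0],"dp": [0,-0.5,0],"claw": 0},
    {"rot": [0,0,0],"dp": [0,-0.5,0],"claw": 0}
  ]
}}

```text
time_s: 10.7
position: [0.4943, 0.2607, 0.0865]
orientation: [0.004, -0.025, 1.0, 0.007]
contact_force: [-4.0, 16.5, 0.3]
grip_width: -0.0002
```

```bash
python3 - <<'E'
from h import *
st()
E
```

```text
t 10.7 fix TCP [-2.7 70.7 86.5] world [0.4943 0.2607 0.0865] F [-4.  16.5  0.3] w -0.0002 j [ 0.76  0.37 -0.17 -0.01 -1.01 -2.28] z [ 0.008  0.014 -1.   ]
```

Call:
{"api": "carry_out", "payload": {
  "increments": [
    {"rot": [0,0,0],"dp": [0,0.8,0],"claw": 0},
    {"rot": [0,0,0],"dp": [0,2,0],"claw": 0},
    {"rot": [0,0,0],"dp": [0,2.5,-2],"claw": 0},
    {"rot": [0,0,0],"dp": [0,2.5,-5],"claw": 0},
    {"rot": [0,0,0],"dp": [0,2.5,-8],"claw": 0},
    {"rot": [0,0,0],"dp": [1,2,-11],"claw": 2.8},
    {"rot": [0,0,0],"dp": [3,0,-12.5],"claw": 2.8},
    {"rot": [0,0,0],"dp": [5,-3,-12.5],"claw": 2.8},
    {"rot": [0,0,0],"dp": [7,-6,-12.5],"claw": 2.8},
    {"rot": [0,0,0],"dp": [9,-9,-12.5],"claw": 2.8}
  ]
}}

```text
time_s: 11.53
position: [0.4064, 0.1628, 0.2088]
orientation: [0.004, -0.025, 1.0, 0.006]
contact_force: [1.0, -0.2, 0.2]
grip_width: 0.0279
```

```bash
python3 - <<'E'
from h import *
import cv2
st()
c=capture("side")["color"];cv2.imwrite("pics/s10.png",c);
cv2.imwrite("pics/w10.png",capture("wrist")["color"])
st()
U=lambda x,z:(x-23.4,z+7.8)
for f in (.5,1): go(fx(-130*f-95*(1-f),-100*f-20*(1-f),200),rtool(.785*f))
x,z=U(-50,62); go(fx(x,-100,z),rtool(.785))
E
```

```text
t 11.5333 fix TCP [-95.1 -23.  208.8] world [0.4064 0.1628 0.2088] F [ 1.  -0.2  0.2] w 0.0279 j [ 0.74  0.04 -0.26 -0.   -1.26 -2.26] z [ 0.007  0.012 -1.   ]
t 11.6333 fix TCP [-96.8 -25.2 209.1] world [0.4048 0.1605 0.2091] F [0.2 1.4 0.4] w 0.0278 j [ 0.74  0.04 -0.26 -0.   -1.26 -2.26] z [ 0.006  0.012 -1.   ]
dp cm [ 1.59 -3.49  0.86] rot [ 0.011 -0.386 -0.001]
dp cm [ 3.34 -7.49  0.8 ] rot [ 0.011 -0.779 -0.003]
dp cm [-2.24 -7.64 13.86] rot [ 0.011 -0.779 -0.003]
```

View pics/s10.png

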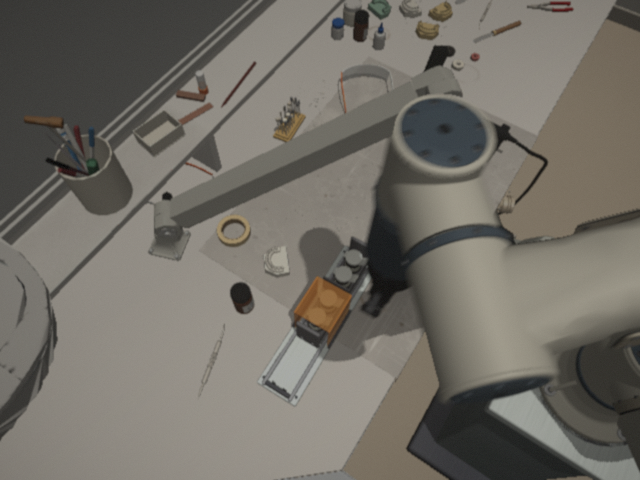

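View pics/w10.png

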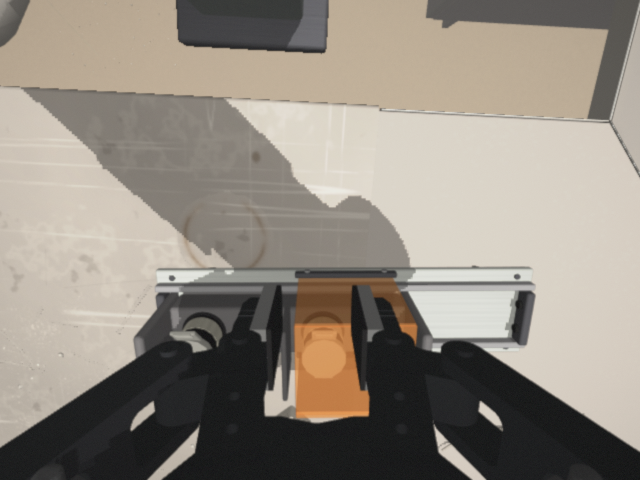

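```bash
python3 - <<'E'
from h import *
import cv2
for z in (.3,.35,.4,.45): print(plane("side",445,130,z),plane("side",400,130,z),plane("side",480,380,z))
cv2.imwrite("pics/t10.png",capture("top")["color"])
E
```

```text
[ 0.4608456 -0.1220322  0.3      ] [ 0.52447134 -0.0784194   0.3       ] [0.231513   0.23098888 0.3       ]
[ 0.45172093 -0.07672472  0.35      ] [ 0.51052184 -0.03641913  0.35      ] [0.23977895 0.24952628 0.35      ]
[ 0.44259626 -0.03141723  0.4       ] [0.49657234 0.00558113 0.4       ] [0.24804489 0.26806369 0.4       ]
[0.43347159 0.01389025 0.45      ] [0.48262284 0.0475814  0.45      ] [0.25631083 0.28660109 0.45      ]
```

View pics/t10.png

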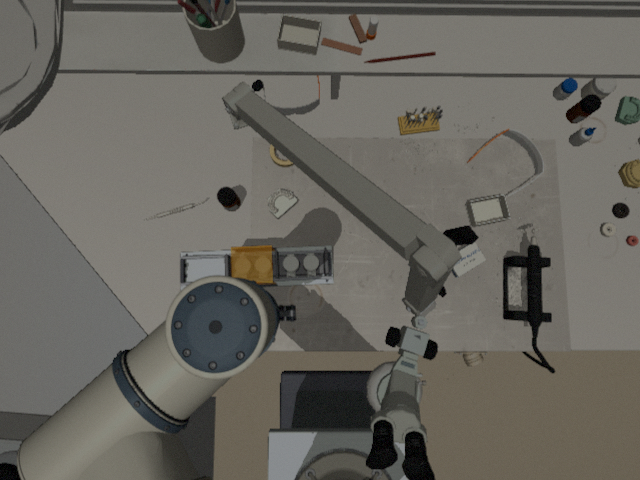

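Call:
{"api": "carry_out", "payload": {
  "increments": [
    {"rot": [0,-0.08,0],"dp": [0.3,-0.8,0.1],"claw": 2.8},
    {"rot": [0,-0.17,0],"dp": [0.7,-1.6,0.2],"claw": 2.8},
    {"rot": [0,-0.26,0],"dp": [1.1,-2.5,0.3],"claw": 2.8},
    {"rot": [0,-0.35,0],"dp": [1.5,-3.4,0.4],"claw": 2.8},
    {"rot": [0.01,-0.44,0],"dp": [1.9,-4.2,0.5],"claw": 2.8},
    {"rot": [0.01,-0.53,0],"dp": [2.3,-5.1,0.6],"claw": 2.8},
    {"rot": [0.01,-0.62,0],"dp": [2.7,-6,0.7],"claw": 2.8},
    {"rot": [0.01,-0.7,0],"dp": [3.0,-6.8,0.8],"claw": 2.8},
    {"rot": [0.01,-0.78,0],"dp": [3.3,-7.5,0.8],"claw": 2.8},
    {"rot": [0.01,-0.78,0],"dp": [3.3,-7.5,0.8],"claw": 2.8}
  ]
}}

```text
time_s: 12.52
position: [0.3953, 0.0713, 0.2392]
orientation: [0.364, -0.028, 0.931, 0.015]
contact_force: [0.6, -1.1, -0.8]
grip_width: 0.0281
```

```bash
python3 - <<'E'
from h import *
import cv2
st()
cv2.imwrite("pics/t11.png",capture("top")["color"])
c=capture("side")["color"];cv2.imwrite("pics/s11.png",c);
o,p,R=cur();c=capture("wrist")["color"];cv2.imwrite("pics/w11.png",c)
st()
for y in (-79,-121): print(wproj(fx(-29,y,88),p,R))
go(fx(-90,-100,120),rtool(.785))
go(fx(-78,-100,72),rtool(.785))
E
```

```text
t 12.5167 fix TCP [-110.5 -113.8  239.2] world [0.3953 0.0713 0.2392] F [ 0.6 -1.1 -0.8] w 0.0281 j [ 0.88 -0.52 -1.09  0.93 -0.66 -3.05] z [ 0.677  0.049 -0.734]
t 12.6667 fix TCP [-111.2 -113.4  235.4] world [0.3946 0.0717 0.2354] F [ 0.9  0.5 -0. ] w 0.028 j [ 0.88 -0.51 -1.09  0.93 -0.66 -3.05] z [ 0.671  0.047 -0.74 ]
[360.52517797 168.30600659]
[303.42311693 168.05412779]
dp cm [6.18 1.23 9.98] rot [ 0.015 -0.047  0.008]
dp cm [ 8.52  1.19 14.34] rot [ 0.015 -0.047  0.008]
```

View pics/t11.png

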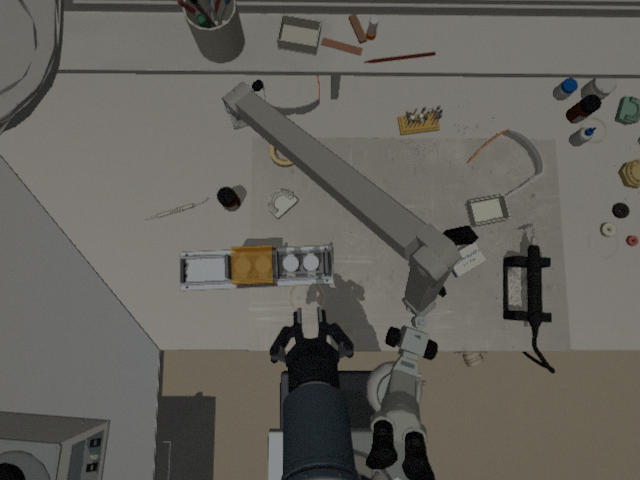

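View pics/w11.png

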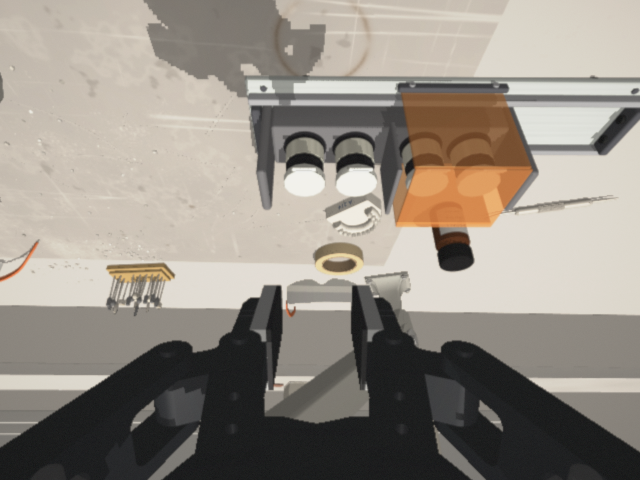

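View pics/s11.png

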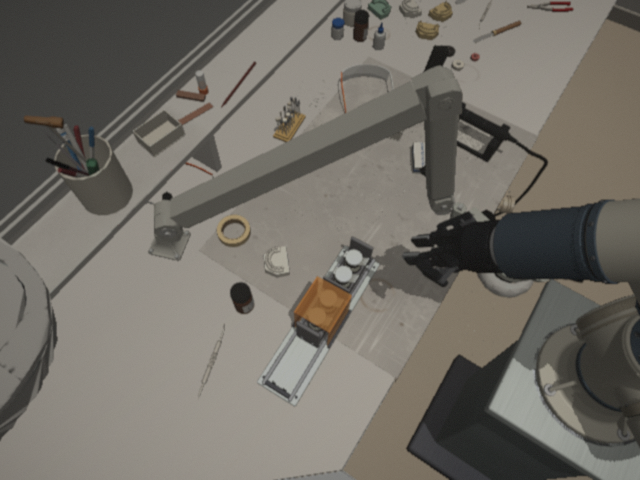

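The tilted approach pins j3 at -1.09 and j6 at -3.05, both at their limits. I'll fit a simple kinematic model to the logged poses so I can choose a tilt and wrist turn that stays within range.

```bash
cat > kin.py <<'E'
from h import *
from scipy.optimize import least_squares
D=[([-.9924,.2557,.107,-.0005,-1.4239,-.2846],[.1592,-.5260,.2524],None),
([.58,-.2,.13,0,-1.91,-2.1],[.3127,.0181,.45],None),([.71,.41,.34,0,-1.5,-2.23],[.5615,.276,.2555],None),
([.72,.51,.14,0,-1.21,-2.24],[.5737,.2942,.1222],None),([.79,.40,-.04,0,-1.13,-2.31],[.5077,.2912,.1173],None),
([.81,.33,0,0,-1.24,-2.33],[.489,.2896,.1696],None),([.92,.5,-.02,0,-1.06,-2.44],[.4875,.3808,.07],None),
([.77,.37,-.17,0,-1.02,-2.29],[.4942,.2608,.0863],None),([.74,.04,-.26,0,-1.26,-2.26],[.4048,.1605,.2091],None),
([.88,-.51,-1.09,.93,-.66,-3.05],[.3946,.0717,.2354],None)]
e=lambda a,t:Ro.from_euler(a,t)
def fk(j,P,s4):
    a,d,h,L2,L3,Lt,o3,w=P
    R=e('z',j[0]); p=R.apply([a,d,h])
    R=R*e('y',j[1]); p=p+R.apply([0,0,L2])
    R=R*e('y',-j[2]); p=p+R.apply([L3,0,o3])
    R=R*e('x',s4*j[3])*e('y',-j[4]); p=p+R.apply([Lt,0,w])
    R=R*e('x',-j[5])
    return p,R
def fit(s4):
    f=lambda P:np.concatenate([fk(j,P,s4)[0]-x for j,x,_ in D])
    return least_squares(f,[0,-.16,.3,.35,.35,.25,0,0])
E
python3 - <<'E'
from kin import *
np.set_printoptions(precision=4,suppress=True)
o,p,R=cur(); D[-1]=(o["joints"],p,R); print(o["joints"])
for s in(1,-1):
    r=fit(s); print(s,r.x,r.cost,np.abs(r.fun).reshape(-1,3).max(1))
    pp,RR=fk(o["joints"],r.x,s); print(RR.as_matrix()[:,0],R.as_matrix()[:,2]); 
    C=RR.inv()*R; print(C.as_matrix())
    o0=D[0]; R0=fk(o0[0],r.x,s)[1]; print((R0.inv()*Ro.from_quat([-.1463,.98924,.0009,-.00018])).as_matrix())
E
```

```text
[ 0.8808 -0.5101 -1.0882  0.9265 -0.6562 -3.0534]
1 [-0.637  -0.1565  0.4533  0.4537  0.4103  0.6279  0.0511  0.6353] 0.0008200698786150745 [0.0033 0.0044 0.0101 0.0081 0.0036 0.004  0.0118 0.0079 0.0185 0.0127]
[-0.0813  0.6678 -0.7399] [ 0.6711  0.0469 -0.7399]
[[ 0.5293  0.6672  0.5241]
 [ 0.2747 -0.7192  0.6382]
 [ 0.8027 -0.1938 -0.564 ]]
[[ 0.0009 -0.0002  1.    ]
 [-1.      0.0002  0.0009]
 [-0.0002 -1.     -0.0002]]
-1 [-0.3374 -0.1558  0.4585  0.52    0.4021  0.649   0.0004  0.3365] 0.0001411529131084794 [0.0013 0.0032 0.0035 0.0069 0.0014 0.0022 0.0066 0.0053 0.0053 0.0009]
[ 0.6711  0.0469 -0.7399] [ 0.6711  0.0469 -0.7399]
[[ 0.  0.  1.]
 [-1. -0.  0.]
 [ 0. -1.  0.]]
[[-0.0001  0.      1.    ]
 [-1.      0.0001 -0.0001]
 [-0.0001 -1.      0.    ]]
```

```bash
cat >> kin.py <<'E'
C0=Ro.from_matrix(np.array([[0,0,1],[-1,0,0],[0,-1,0]]))
LO=np.array([-2.95,-1.21,-1.09,-2.87,-2.94,-3.05]);HI=np.array([2.95,1.97,1.5,1.71,-.07,3.05])
def ik(pt,Rt,P,seed,n=None):
    def f(j):
        p,R=fk(j,P,-1); return np.r_[(p-pt)*10,(Rt.inv()*R*C0).as_rotvec()]
    return least_squares(f,np.clip(seed,LO+.02,HI-.02),bounds=(LO+.01,HI-.01))
def fit2(D):
    f=lambda q:np.concatenate([fk(j,np.r_[q[:6],0,q[6]],-1)[0]-x for j,x,_ in D]+[np.array([q[6]*.05,q[0]*.05])])
    r=least_squares(f,[0,-.16,.45,.45,.4,.25,0]); return np.r_[r.x[:6],0,r.x[6]],r
E
python3 - <<'E'
from kin import *
np.set_printoptions(precision=3,suppress=True)
o,p,R=cur(); D[-1]=(o["joints"],p,R)
P,r=fit2(D); print(P,np.abs(r.fun[:-2]).reshape(-1,3).max(1)); np.save("P.npy",P)
rng=np.random.default_rng(0)
for flip in (0,1):
  for al in (.4,.55,.7,.785):
    Rt=rtool(al)*(Ro.from_euler('z',np.pi) if flip else Ro.identity())
    for nm,Ux,Uz in (("low",-50,62),("contact",-23,74),("end",30,108)):
      # U corner = tip+11*(cos,sin); TCP=tip-22*(sin,-cos)
      x=Ux-11*np.cos(al)-22*np.sin(al); z=Uz-11*np.sin(al)+22*np.cos(al)
      best={}
      for k in range(25):
        s=o["joints"]+rng.normal(0,.6,6); 
        if flip: s[5]+=np.pi
        q=ik(fx(x,-100,z),Rt,P,s)
        if q.cost<1e-6: best[tuple(np.round(q.x,1))]=q.x
      print(flip,al,nm,[b for b in list(best.values())[:3]] or "none")
E
```

```text
[-0.319 -0.156  0.447  0.518  0.399  0.635  0.     0.321] [0.001 0.005 0.003 0.006 0.001 0.003 0.005 0.006 0.005 0.004]
0 0.4 low none
0 0.4 contact none
0 0.4 end [array([ 0.303,  0.226, -0.775,  0.5  , -0.207, -2.298])]
0 0.55 low none
0 0.55 contact none
0 0.55 end none
0 0.7 low none
0 0.7 contact none
0 0.7 end none
0 0.785 low none
0 0.785 contact none
0 0.785 end none
1 0.4 low [array([ 2.295, -1.086, -0.971,  0.33 , -1.926, -0.599])]
1 0.4 contact [array([ 2.363, -1.17 , -0.919,  0.333, -2.076, -0.62 ])]
1 0.4 end [array([ 0.303,  0.226, -0.775,  0.5  , -0.207,  0.843])]
1 0.55 low none
1 0.55 contact [array([ 1.999, -0.782, -1.061,  0.507, -1.522, -0.466])]
1 0.55 end [array([ 2.144, -0.967, -0.975,  0.487, -1.83 , -0.463])]
1 0.7 low none
1 0.7 contact none
1 0.7 end [array([ 1.861, -0.646, -1.073,  0.688, -1.394, -0.457])]
1 0.785 low [array([ 1.405, -0.21 , -1.076,  1.109, -0.882, -0.609])]
1 0.785 contact none
1 0.785 end none
```

```bash
cat >> kin.py <<'E'
def fk(j,P,s4=-1):
    a,d,h,L2,L3,Lt,d2,w=P
    R=e('z',j[0]); p=R.apply([a,d,h])
    R=R*e('y',j[1]); p=p+R.apply([0,0,L2])
    R=R*e('y',-j[2]); p=p+R.apply([L3,0,0])
    R=R*e('x',s4*j[3]); p=p+R.apply([0,d2,0]); R=R*e('y',-j[4]); p=p+R.apply([Lt,0,w])
    return p,R*e('x',-j[5])
def fit3(D):
    f=lambda P:np.concatenate([fk(j,P)[0]-x for j,x,_ in D]+[.01*P[[0,7]]])
    r=least_squares(f,[0,-.08,.2,.4,.4,.25,-.08,0]); return r.x,r
E
python3 - <<'E'
from kin import *
np.set_printoptions(precision=3,suppress=True)
o,p,R=cur(); D[-1]=(o["joints"],p,R)
P,r=fit3(D); print(P,np.abs(r.fun[:-2]).reshape(-1,3).max(1)); np.save("P.npy",P)
E
```

```text
[ 0.148  0.065  0.011  0.521  0.398  0.204 -0.221 -0.145] [0.001 0.002 0.002 0.003 0.001 0.002 0.003 0.002 0.002 0.001]
```

Call:
{"api": "carry_out", "payload": {
  "increments": [
    {"rot": [0,0,-0.1],"dp": [0,0,0],"claw": 2.8},
    {"rot": [0,0,-0.21],"dp": [0,0,0],"claw": 2.8},
    {"rot": [0,0,-0.33],"dp": [0,0,0],"claw": 2.8},
    {"rot": [0,0,-0.45],"dp": [0,0,0],"claw": 2.8},
    {"rot": [0,0,-0.57],"dp": [0,0,0],"claw": 2.8},
    {"rot": [0,0,-0.69],"dp": [0,0,0],"claw": 2.8},
    {"rot": [0,0,-0.81],"dp": [0,0,0],"claw": 2.8},
    {"rot": [0,0,-0.93],"dp": [0,0,0],"claw": 2.8},
    {"rot": [0,0,-1.05],"dp": [0,0,0],"claw": 2.8},
    {"rot": [0,0,-1.17],"dp": [0,0,0],"claw": 2.8}
  ]
}}

```text
time_s: 13.5
position: [0.3945, 0.0722, 0.234]
orientation: [0.306, -0.541, 0.76, -0.188]
contact_force: [-0.1, 0.9, 0.7]
grip_width: 0.0283
```

```bash
cat >> h.py <<'E'
def log():
    o,p,R=cur(); open("log.txt","a").write(repr((list(o["joints"]),list(p),list(R.as_quat())))+"\n")
E
python3 - <<'E'
from h import *
st();log()
E
```

```text
t 13.5 fix TCP [-111.2 -112.9  234. ] world [0.3945 0.0722 0.234 ] F [-0.1  0.9  0.7] w 0.0283 j [ 0.88 -0.51 -1.09  0.93 -0.66 -1.88] z [ 0.669  0.045 -0.742]
```

```bash
python3 - <<'E'
from h import *
go(fx(-111,-112,234),rtool(.45)*Ro.from_euler('z',np.pi))
E
```

```text
dp cm [-0.09  0.02  0.02] rot [-0.287 -0.174 -1.939]
```

Call:
{"api": "carry_out", "payload": {
  "increments": [
    {"rot": [-0.017,-0.01,-0.114],"dp": [0,0,0],"claw": 2.8},
    {"rot": [-0.034,-0.02,-0.228],"dp": [0,0,0],"claw": 2.8},
    {"rot": [-0.051,-0.031,-0.342],"dp": [0,0,0],"claw": 2.8},
    {"rot": [-0.068,-0.041,-0.456],"dp": [0,0,0],"claw": 2.8},
    {"rot": [-0.084,-0.051,-0.57],"dp": [0,0,0],"claw": 2.8},
    {"rot": [-0.101,-0.061,-0.684],"dp": [0,0,0],"claw": 2.8},
    {"rot": [-0.118,-0.072,-0.798],"dp": [0,0,0],"claw": 2.8},
    {"rot": [-0.135,-0.082,-0.913],"dp": [0,0,0],"claw": 2.8},
    {"rot": [-0.152,-0.092,-1.027],"dp": [0,0,0],"claw": 2.8},
    {"rot": [-0.169,-0.102,-1.141],"dp": [0,0,0],"claw": 2.8}
  ]
}}

```text
time_s: 14.33
position: [0.3943, 0.0729, 0.2326]
orientation: [-0.146, 0.898, -0.342, 0.234]
contact_force: [-0.2, -0.6, -0.2]
grip_width: 0.0279
```

```bash
python3 - <<'E'
from h import *
st();log();go(fx(-90,-112,220),rtool(.35)*Ro.from_euler('z',np.pi))
E
```

```text
t 14.3333 fix TCP [-111.4 -112.2  232.6] world [0.3943 0.0729 0.2326] F [-0.2 -0.6 -0.2] w 0.0279 j [ 0.84 -0.44 -0.86  0.49 -0.75 -0.29] z [ 0.521  0.102 -0.847]
dp cm [ 0.92 -0.72  2.2 ] rot [-0.154 -0.163 -0.785]
```

Call:
{"api": "carry_out", "payload": {
  "increments": [
    {"rot": [-0.022,-0.023,-0.112],"dp": [0.1,-0.1,0.3],"claw": 2.8},
    {"rot": [-0.044,-0.046,-0.224],"dp": [0.3,-0.2,0.6],"claw": 2.8},
    {"rot": [-0.066,-0.07,-0.336],"dp": [0.4,-0.3,0.9],"claw": 2.8},
    {"rot": [-0.088,-0.093,-0.448],"dp": [0.5,-0.4,1.2],"claw": 2.8},
    {"rot": [-0.11,-0.116,-0.56],"dp": [0.6,-0.5,1.5],"claw": 2.8},
    {"rot": [-0.132,-0.14,-0.672],"dp": [0.8,-0.6,1.9],"claw": 2.8},
    {"rot": [-0.154,-0.163,-0.785],"dp": [0.9,-0.7,2.2],"claw": 2.8},
    {"rot": [-0.154,-0.163,-0.785],"dp": [0.9,-0.7,2.2],"claw": 2.8},
    {"rot": [-0.154,-0.163,-0.785],"dp": [0.9,-0.7,2.2],"claw": 2.8},
    {"rot": [-0.154,-0.163,-0.785],"dp": [0.9,-0.7,2.2],"claw": 2.8}
  ]
}}

```text
time_s: 15.17
position: [0.4151, 0.0743, 0.2189]
orientation: [-0.004, 0.985, 0.022, 0.173]
contact_force: [-0.3, -0.2, -0.1]
grip_width: 0.0277
```

```bash
cat > plan.py <<'E'
from kin import *
import sys
np.set_printoptions(precision=3,suppress=True)
for l in open("log.txt"):
    j,p,q=eval(l,{"np":np,"float64":float}); D.append((np.array(j),np.array(p),None))
P,r=fit3(D); print(P,np.abs(r.fun[:-2]).reshape(-1,3).max(1)); np.save("P.npy",P)
rng=np.random.default_rng(0)
o=get_obs()
for al in (.2,.3,.4,.5,.6,.7,.785):
    Rt=rtool(al)*Ro.from_euler('z',np.pi)
    for nm,Ux,Uz in (("low",-50,62),("contact",-23,74),("end",30,108)):
      x=Ux-11*np.cos(al)-22*np.sin(al); z=Uz-11*np.sin(al)+22*np.cos(al)
      best={}
      for k in range(12):
        s=o["joints"]+rng.normal(0,.5,6)*(k>0)
        q=ik(fx(x,-100,z),Rt,P,s)
        if q.cost<1e-5: best[tuple(np.round(q.x,1))]=q.x
      print(al,nm,[b for b in list(best.values())[:3]] or "none")
E
python3 - <<'E'
from h import *
st();log()
E
python3 plan.py
```

```text
t 15.1667 fix TCP [ -90.6 -111.8  218.9] world [0.4151 0.0743 0.2189] F [-0.3 -0.2 -0.1] w 0.0277 j [ 0.73 -0.23 -0.63  0.28 -0.92  0.74] z [ 0.341  0.016 -0.94 ]
[ 0.005  0.001  0.144  0.519  0.4    0.335 -0.157 -0.003] [0.001 0.002 0.002 0.004 0.001 0.002 0.004 0.002 0.001 0.001 0.001 0.001
 0.001]
0.2 low [array([ 0.634,  0.073, -0.679,  0.181, -0.66 ,  0.849])]
0.2 contact [array([ 0.596,  0.109, -0.593,  0.161, -0.705,  0.908])]
0.2 end [array([ 0.533,  0.169, -0.405,  0.127, -0.824,  1.007])]
0.3 low [array([ 0.671,  0.019, -0.832,  0.367, -0.502,  0.644])]
0.3 contact [array([ 0.632,  0.054, -0.74 ,  0.319, -0.547,  0.732])]
0.3 end [array([ 0.566,  0.114, -0.541,  0.239, -0.667,  0.882])]
0.4 low [array([ 0.631, -0.029, -1.023,  0.752, -0.32 ,  0.297])]
0.4 contact [array([ 0.622,  0.007, -0.923,  0.632, -0.367,  0.434])]
0.4 end [array([ 0.585,  0.064, -0.701,  0.432, -0.497,  0.683])]
0.5 low none
0.5 contact none
0.5 end [array([ 0.52 ,  0.021, -0.902,  0.857, -0.293,  0.314])]
0.6 low none
0.6 contact none
0.6 end none
0.7 low none
0.7 contact none
0.7 end none
0.785 low none
0.785 contact none
0.785 end none
```

```bash
cat > path.py <<'E'
from kin import *
np.set_printoptions(precision=3,suppress=True)
P=np.load("P.npy"); al=.38
RT=rtool(al)*Ro.from_euler('z',np.pi)
U2T=np.array([-11*np.cos(al)-22*np.sin(al),-11*np.sin(al)+22*np.cos(al)])
H=np.array([17,72.])
def U(r,ph): return H+r*np.array([-np.cos(ph),np.sin(ph)])
if __name__=="__main__":
    n=np.array([np.cos(al),np.sin(al)]); s=get_obs()["joints"]
    for r,d in ((58,2),(46,3),(42,6),(42,14),(41,25),(40,36),(38,48),(36,60),(34,72),(33,84),(32,96),(31,106),(30,112)):
        u=U(r,np.radians(d))
        th=0
        for t in np.arange(0,2.2,.01):
            rot=lambda x,z:H+np.array([x*np.cos(t)+z*np.sin(t),-x*np.sin(t)+z*np.cos(t)])
            T=rot(-47,15); B=rot(-37,5)
            c=np.cos(t);sn=np.sin(t); loc=u-H; lx=loc[0]*c-loc[1]*sn; lz=loc[0]*sn+loc[1]*c
            lim=0 if lx>-36 else -lx-32-0
            f=np.array([-np.sin(al),np.cos(al)])
            okT=all(n@(X-u)>=0 or f@(X-u)<0 for X in (T,B,(T+B)/2))
            if okT and lz<=lim: th=t;break
        q=ik(fx(*(u[0]+U2T[0],-100,u[1]+U2T[1])),RT,P,s); s=q.x
        print(r,d,"U",u.round(1),"TCP",(u+U2T).round(1),"th",round(th,2),q.cost<1e-5,q.x)
E
python3 path.py
python3 - <<'E'
from path import *
import cv2
log() if 0 else None
go(fx(-70,-100,150),RT); go(fx(-62,-100,92),RT)
cv2.imwrite("pics/w12.png",capture("wrist")["color"])
E
```

```text
58 2 U [-41.  74.] TCP [-59.3  90.4] th 0.0 True [ 0.661 -0.021 -0.924  0.564 -0.411  0.466]
46 3 U [-28.9  74.4] TCP [-47.3  90.8] th 0.0 True [ 0.642  0.003 -0.895  0.551 -0.408  0.496]
42 6 U [-24.8  76.4] TCP [-43.1  92.7] th 0.03 True [ 0.638  0.008 -0.88   0.537 -0.416  0.514]
42 14 U [-23.8  82.2] TCP [-42.1  98.5] th 0.12 True [ 0.642  0.001 -0.861  0.511 -0.439  0.539]
41 25 U [-20.2  89.3] TCP [-38.5 105.7] th 0.28 True [ 0.643 -0.002 -0.833  0.481 -0.467  0.572]
40 36 U [-15.4  95.5] TCP [-33.7 111.9] th 0.45 True [ 0.64  -0.001 -0.806  0.457 -0.489  0.603]
38 48 U [ -8.4 100.2] TCP [-26.8 116.6] th 0.7 True [ 0.632  0.007 -0.778  0.437 -0.505  0.631]
36 60 U [ -1.  103.2] TCP [-19.4 119.5] th 1.05 True [ 0.623  0.018 -0.753  0.423 -0.515  0.655]
34 72 U [  6.5 104.3] TCP [-11.9 120.7] th 1.26 True [ 0.613  0.032 -0.732  0.413 -0.518  0.674]
33 84 U [ 13.6 104.8] TCP [ -4.8 121.2] th 1.47 True [ 0.603  0.045 -0.714  0.405 -0.52   0.691]
32 96 U [ 20.3 103.8] TCP [  2.  120.2] th 1.68 True [ 0.594  0.06  -0.7    0.401 -0.517  0.703]
31 106 U [ 25.5 101.8] TCP [  7.2 118.1] th 1.86 True [ 0.587  0.073 -0.692  0.401 -0.511  0.709]
30 112 U [28.2 99.8] TCP [  9.9 116.2] th 1.96 True [ 0.583  0.08  -0.69   0.403 -0.504  0.71 ]
dp cm [-0.42 -1.18  7.18] rot [ 0.     0.031 -0.002]
dp cm [-1.65 -1.18 12.9 ] rot [ 0.     0.031 -0.002]
```

View pics/w12.png

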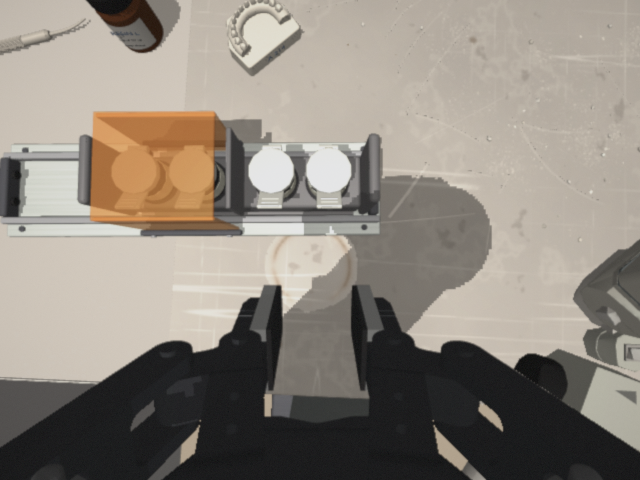

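The wrist view shows caps 1 and 2 shut under the hood at (133,170) and (192,170). Shut caps 3 and 4 are at (270,170) and (328,170), with the rack's right plate at the stop. Next I'll descend in front of the tabs.

Call:
{"api": "carry_out", "payload": {
  "increments": [
    {"rot": [0,0.015,0],"dp": [-0.2,-0.4,2],"claw": 2.8},
    {"rot": [0,0.03,0],"dp": [-0.4,-0.8,4.5],"claw": 2.8},
    {"rot": [0,0.03,0],"dp": [-0.6,-1.2,7],"claw": 2.8},
    {"rot": [0,0.03,0],"dp": [-1.0,-1.2,9],"claw": 2.8},
    {"rot": [0,0.03,0],"dp": [-1.4,-1.2,10.5],"claw": 2.8},
    {"rot": [0,0.03,0],"dp": [-1.6,-1.2,11.5],"claw": 2.8},
    {"rot": [0,0.03,0],"dp": [-1.65,-1.2,12.3],"claw": 2.8},
    {"rot": [0,0.03,0],"dp": [-1.65,-1.2,12.9],"claw": 2.8},
    {"rot": [0,0.03,0],"dp": [-1.65,-1.2,12.9],"claw": 2.8},
    {"rot": [0,0.03,0],"dp": [-1.65,-1.2,12.9],"claw": 2.8}
  ]
}}

```text
time_s: 16.05
position: [0.443, 0.0873, 0.0925]
orientation: [-0.005, 0.982, 0.022, 0.189]
contact_force: [1.3, -0.8, 1.2]
grip_width: 0.0283
```

```bash
python3 - <<'E'
from path import *
import cv2
st()
o,p,R=cur()
cv2.imwrite("pics/w13.png",capture("wrist")["color"])
cv2.imwrite("pics/s13.png",cv2.resize(capture("side")["color"][180:360,280:520],None,fx=3.2,fy=3.2,interpolation=cv2.INTER_CUBIC))
for y in (-79,-121): print(wproj(fx(-29,y,88),p,R))
for t in [(-47,91),(-43,92.5),(-42,98.5),(-38.5,105.7),(-33.7,112),(-26.8,116.6),(-19.4,119.5),(-11.9,120.7),(-4.8,121.2),(2,120.2),(7.2,118.1),(9.9,116.2)]: go(fx(t[0],-100,t[1]),RT)
E
```

```text
t 16.05 fix TCP [ -62.1 -100.1   92.5] world [0.443 0.087 0.092] F [ 1.3 -0.8  1.2] w 0.0283 j [ 0.67 -0.03 -0.92  0.55 -0.42  0.48] z [ 0.37   0.018 -0.929]
[260.323 241.961]
[372.921 241.593]
dp cm [1.29 0.03 0.74] rot [-0.001 -0.    -0.003]
dp cm [1.72 0.03 0.75] rot [-0.001 -0.    -0.003]
dp cm [2.03 0.03 0.23] rot [-0.001 -0.    -0.003]
dp cm [ 2.63  0.03 -0.31] rot [-0.001 -0.    -0.003]
dp cm [ 3.31  0.03 -0.72] rot [-0.001 -0.    -0.003]
dp cm [ 4.12  0.02 -0.89] rot [-0.001 -0.    -0.003]
dp cm [ 4.91  0.02 -0.88] rot [-0.001 -0.    -0.003]
dp cm [ 5.65  0.02 -0.72] rot [-0.001 -0.    -0.003]
dp cm [ 6.33  0.02 -0.5 ] rot [-0.001 -0.    -0.003]
dp cm [ 6.92  0.02 -0.15] rot [-0.001 -0.    -0.003]
dp cm [7.33 0.02 0.24] rot [-0.001 -0.    -0.003]
dp cm [7.51 0.02 0.51] rot [-0.001 -0.    -0.003]
```

View pics/w13.png

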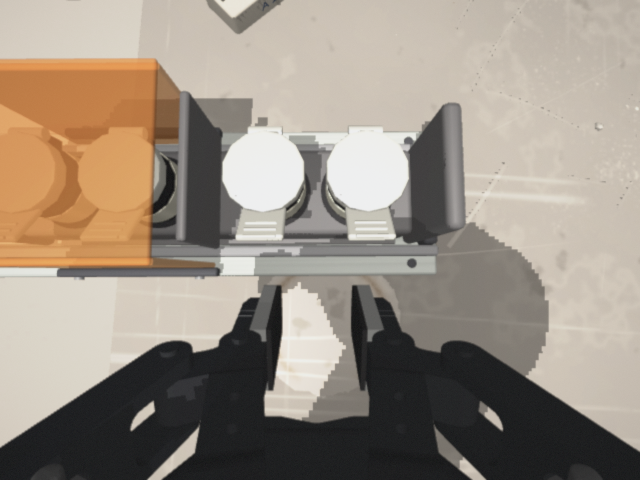

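View pics/s13.png

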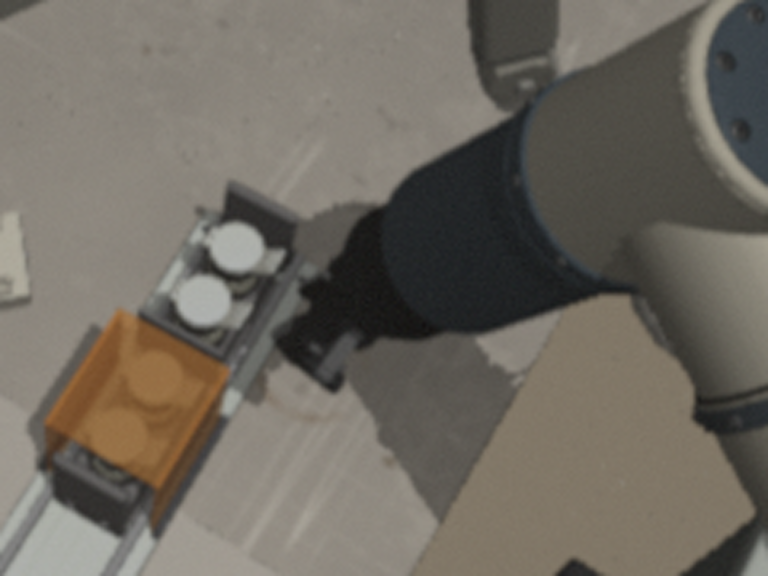

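Call:
{"api": "carry_out", "payload": {
  "increments": [
    {"rot": [0,0,0],"dp": [0.7,0,0.4],"claw": 2.8},
    {"rot": [0,0,0],"dp": [1.3,0,0.75],"claw": 2.8},
    {"rot": [0,0,0],"dp": [1.7,0,0.75],"claw": 2.8},
    {"rot": [0,0,0],"dp": [1.9,0,0.5],"claw": 2.8},
    {"rot": [0,0,0],"dp": [2.05,0,0.25],"claw": 2.8},
    {"rot": [0,0,0],"dp": [2.3,0,0],"claw": 2.8},
    {"rot": [0,0,0],"dp": [2.6,0,-0.3],"claw": 2.8},
    {"rot": [0,0,0],"dp": [2.9,0,-0.5],"claw": 2.8},
    {"rot": [0,0,0],"dp": [3.3,0,-0.7],"claw": 2.8},
    {"rot": [0,0,0],"dp": [3.3,0,-0.7],"claw": 2.8}
  ]
}}

```text
time_s: 16.98
position: [0.472, 0.0892, 0.1128]
orientation: [-0.005, 0.982, 0.022, 0.19]
contact_force: [-1.4, -0.8, 0.4]
grip_width: 0.0279
```

```bash
python3 - <<'E'
from path import *
import cv2
st()
cv2.imwrite("pics/w14.png",capture("wrist")["color"])
for t in [(-26.8,116.6),(-19.4,119.5),(-11.9,120.7),(-4.8,121.2),(2,120.2),(7.2,118.1),(9.9,116.2)]: go(fx(t[0],-100,t[1]),RT)
E
```

```text
t 16.9833 fix TCP [-33.  -99.5 112.8] world [0.472 0.089 0.113] F [-1.4 -0.8  0.4] w 0.0279 j [ 0.64 -0.   -0.8   0.45 -0.49  0.61] z [ 0.372  0.019 -0.928]
dp cm [ 0.72  0.06 -0.14] rot [-0.002 -0.002 -0.003]
dp cm [ 1.52  0.06 -0.13] rot [-0.002 -0.002 -0.003]
dp cm [2.26 0.05 0.03] rot [-0.002 -0.002 -0.003]
dp cm [2.94 0.05 0.25] rot [-0.002 -0.002 -0.003]
dp cm [3.53 0.05 0.6 ] rot [-0.002 -0.002 -0.003]
dp cm [3.93 0.05 0.99] rot [-0.002 -0.002 -0.003]
dp cm [4.11 0.05 1.26] rot [-0.002 -0.002 -0.003]
```

View pics/w14.png

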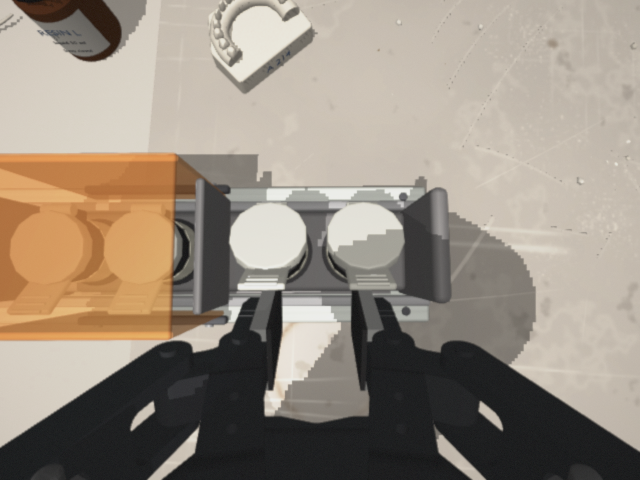

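```bash
python3 - <<'E'
from path import *
import cv2
o,p,R=cur()
for th in (0,.2,.4,.6):
  print(th,[wproj(fx(17-46*np.cos(th)+16*np.sin(th),y,72+46*np.sin(th)+16*np.cos(th)),p,R).round(0) for y in(-79,-121)],[wproj(fx(17-x*np.cos(th)+8*np.sin(th),-79,72+x*np.sin(th)+8*np.cos(th)),p,R).round(0) for x in(1,35)])
c=cv2.imread("pics/w14.png")[190:400,180:460]
cv2.imwrite("pics/w14z.png",cv2.resize(c,None,fx=2.7,fy=2.7,interpolation=cv2.INTER_CUBIC))
print("fingertip U proj", [wproj(p+R.apply([.011*s,y,.022]),p,R).round(0) for s in(1,-1) for y in (.014,-.014,.028,-.028)])
E
```

```text
0 [array([268., 315.]), array([369., 315.])] [array([271., 211.]), array([271., 288.])]
0.2 [array([266., 307.]), array([372., 307.])] [array([272., 208.]), array([269., 283.])]
0.4 [array([263., 293.]), array([374., 293.])] [array([272., 205.]), array([267., 275.])]
0.6 [array([261., 274.]), array([377., 274.])] [array([272., 201.]), array([266., 263.])]
fingertip U proj [array([352., 281.]), array([282., 281.]), array([387., 281.]), array([247., 281.]), array([351., 330.]), array([283., 330.]), array([384., 330.]), array([250., 330.])]
```

View pics/w14z.png

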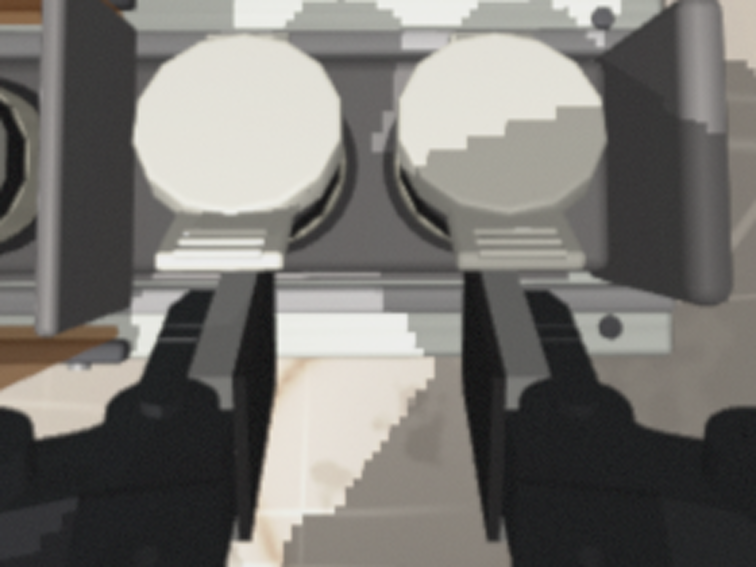

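Call:
{"api": "carry_out", "payload": {
  "increments": [
    {"rot": [0,0,0],"dp": [0.35,0,-0.1],"claw": 2.8},
    {"rot": [0,0,0],"dp": [0.7,0,-0.15],"claw": 2.8},
    {"rot": [0,0,0],"dp": [1.1,0,-0.15],"claw": 2.8},
    {"rot": [0,0,0],"dp": [1.5,0,-0.15],"claw": 2.8},
    {"rot": [0,0,0],"dp": [1.9,0,-0.05],"claw": 2.8},
    {"rot": [0,0,0],"dp": [2.25,0,0.05],"claw": 2.8},
    {"rot": [0,0,0],"dp": [2.6,0,0.15],"claw": 2.8},
    {"rot": [0,0,0],"dp": [2.95,0,0.25],"claw": 2.8},
    {"rot": [0,0,0],"dp": [3.25,0,0.4],"claw": 2.8},
    {"rot": [0,0,0],"dp": [3.5,0,0.6],"claw": 2.8}
  ]
}}

```text
time_s: 17.87
position: [0.51, 0.0924, 0.1239]
orientation: [-0.007, 0.981, 0.023, 0.193]
contact_force: [-1.4, -2.6, 14.1]
grip_width: 0.0276
```

```bash
python3 - <<'E'
from path import *
import cv2
st()
cv2.imwrite("pics/w15.png",capture("wrist")["color"])
for t in [(2,120.2),(7.2,118.1),(9.9,116.2)]: go(fx(t[0],-100,t[1]),RT)
E
```

```text
t 17.8667 fix TCP [  5.1 -98.1 123.9] world [0.51  0.092 0.124] F [-1.4 -2.6 14.1] w 0.0276 j [ 0.59  0.06 -0.7   0.4  -0.51  0.7 ] z [ 0.379  0.022 -0.925]
dp cm [-0.49  0.22  0.21] rot [-0.005 -0.01  -0.002]
dp cm [-0.09  0.22  0.6 ] rot [-0.005 -0.01  -0.002]
dp cm [0.09 0.22 0.88] rot [-0.005 -0.01  -0.002]
```

View pics/w15.png

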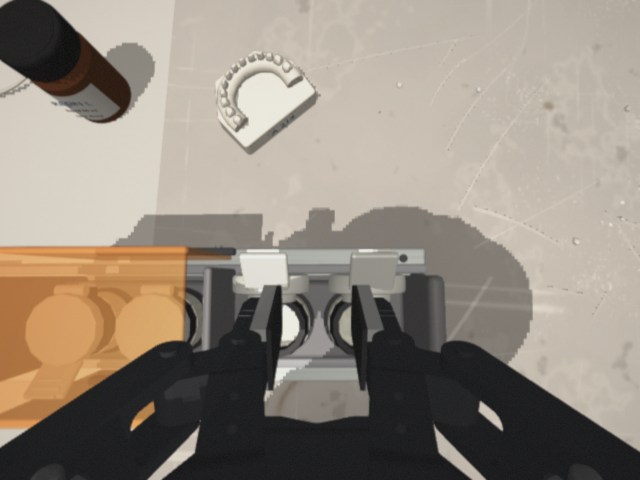

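```bash
python3 - <<'E'
from path import *
o,p,R=cur();st()
for th in (1.3,1.5,1.6,1.7,1.8,1.9,2.0,2.1):
  print(th,[wproj(fx(17-46*np.cos(th)+16*np.sin(th),y,72+46*np.sin(th)+16*np.cos(th)),p,R).round(0) for y in(-79,-121)])
for t in [(4,126),(9,125.5),(13,123.5),(16,122)]: go(fx(t[0],-100,t[1]),RT)
E
```

```text
t 17.9167 fix TCP [  5.7 -97.9 124. ] world [0.511 0.093 0.124] F [ 0.5 -2.1 11.5] w 0.028 j [ 0.59  0.06 -0.69  0.4  -0.51  0.7 ] z [ 0.38   0.023 -0.925]
1.3 [array([266., 293.]), array([380., 293.])]
1.5 [array([267., 266.]), array([379., 266.])]
1.6 [array([267., 254.]), array([378., 254.])]
1.7 [array([268., 243.]), array([377., 243.])]
1.8 [array([269., 233.]), array([376., 233.])]
1.9 [array([270., 223.]), array([375., 223.])]
2.0 [array([271., 216.]), array([374., 215.])]
2.1 [array([272., 209.]), array([372., 209.])]
dp cm [-0.08  0.21 -0.25] rot [-0.005 -0.01  -0.002]
dp cm [ 0.36  0.21 -0.02] rot [-0.005 -0.01  -0.002]
dp cm [0.66 0.21 0.32] rot [-0.005 -0.01  -0.002]
dp cm [0.88 0.22 0.57] rot [-0.005 -0.01  -0.002]
```

Call:
{"api": "carry_out", "payload": {
  "increments": [
    {"rot": [0,0,0],"dp": [0,0.1,-0.15],"claw": 2.8},
    {"rot": [0,0,0],"dp": [0.2,0.1,-0.15],"claw": 2.8},
    {"rot": [0,0,0],"dp": [0.4,0.2,-0.1],"claw": 2.8},
    {"rot": [0,0,0],"dp": [0.6,0.2,0],"claw": 2.8},
    {"rot": [0,0,0],"dp": [0.8,0.2,0.1],"claw": 2.8},
    {"rot": [0,0,0],"dp": [0.9,0.2,0.2],"claw": 2.8},
    {"rot": [0,0,0],"dp": [1.0,0.2,0.3],"claw": 2.8},
    {"rot": [0,0,0],"dp": [1.1,0.2,0.4],"claw": 2.8},
    {"rot": [0,0,0],"dp": [1.1,0.2,0.4],"claw": 2.8},
    {"rot": [0,0,0],"dp": [1.1,0.2,0.4],"claw": 2.8}
  ]
}}

```text
time_s: 18.75
position: [0.5228, 0.0915, 0.1248]
orientation: [-0.007, 0.981, 0.023, 0.194]
contact_force: [0.9, 1.1, 3.1]
grip_width: 0.0279
```

```bash
python3 - <<'E'
from path import *
import cv2
st();o,p,R=cur()
cv2.imwrite("pics/w16.png",capture("wrist")["color"])
for th in (1.6,1.7,1.8,1.9,2.0,2.1):
  print(th,[wproj(fx(17-46*np.cos(th)+16*np.sin(th),y,72+46*np.sin(th)+16*np.cos(th)),p,R).round(0) for y in(-79,-121)])
E
```

```text
t 18.75 fix TCP [ 17.8 -99.7 124.8] world [0.523 0.091 0.125] F [0.9 1.1 3.1] w 0.0279 j [ 0.57  0.08 -0.66  0.39 -0.52  0.74] z [ 0.38   0.023 -0.925]
1.6 [array([262., 286.]), array([374., 286.])]
1.7 [array([263., 275.]), array([373., 275.])]
1.8 [array([264., 264.]), array([372., 264.])]
1.9 [array([265., 254.]), array([371., 254.])]
2.0 [array([267., 245.]), array([370., 245.])]
2.1 [array([268., 238.]), array([368., 238.])]
```

View pics/w16.png

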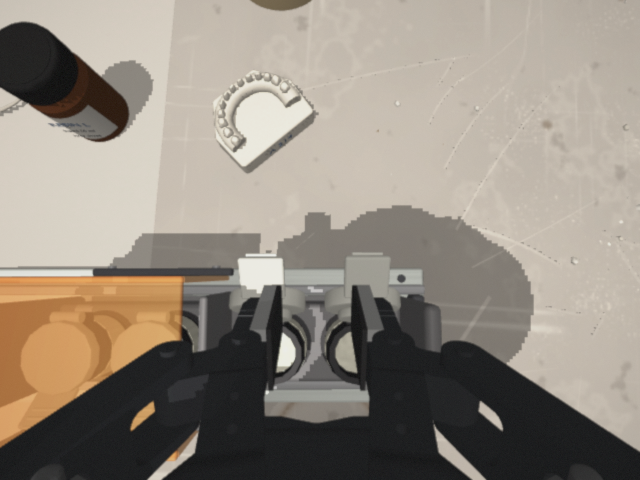

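Call:
{"api": "carry_out", "payload": {
  "increments": [
    {"rot": [0,0,0],"dp": [0.2,0,0.1],"claw": 2.8},
    {"rot": [0,0,0],"dp": [0.4,0,0.2],"claw": 2.8},
    {"rot": [0,0,0],"dp": [0.4,0,0.2],"claw": 2.8},
    {"rot": [0,0,0],"dp": [0,0,0],"claw": 2.8},
    {"rot": [0,0,0],"dp": [-1,0,-0.5],"claw": 2.8},
    {"rot": [0,0,0],"dp": [-2,0,-1.5],"claw": 2.8},
    {"rot": [0,0,0],"dp": [-3,0,-3.5],"claw": 2.8},
    {"rot": [0,0,0],"dp": [-4,0,-6],"claw": 2.8},
    {"rot": [0,0,0],"dp": [-5,0,-9],"claw": 2.8},
    {"rot": [0,0,0],"dp": [-5,0,-11],"claw": 2.8}
  ]
}}

```text
time_s: 19.63
position: [0.4324, 0.0858, 0.208]
orientation: [-0.007, 0.981, 0.023, 0.194]
contact_force: [0.7, -0.9, 0.7]
grip_width: 0.0283
```

Call:
{"api": "carry_out", "payload": {
  "increments": [
    {"rot": [0,0,0],"dp": [-1,0,-1],"claw": 2.8},
    {"rot": [0,0,0],"dp": [-1,0,-1],"claw": 2.8},
    {"rot": [0,0,0],"dp": [-1,0,-1],"claw": 2.8},
    {"rot": [0,0,0],"dp": [-1,0,-1],"claw": 2.8},
    {"rot": [0,0,0],"dp": [-1,0,-1],"claw": 2.8},
    {"rot": [0,0,0],"dp": [-1,0,-1],"claw": 2.8},
    {"rot": [0,0,0],"dp": [-1,0,-1],"claw": 2.8},
    {"rot": [0,0,0],"dp": [-1,0,-1],"claw": 2.8},
    {"rot": [0,0,0],"dp": [-1,0,-1],"claw": 2.8},
    {"rot": [0,0,0],"dp": [-1,0,-1],"claw": 2.8}
  ]
}}

```text
time_s: 20.47
position: [0.4194, 0.0851, 0.2133]
orientation: [-0.007, 0.981, 0.023, 0.194]
contact_force: [0.7, -0.0, -0.8]
grip_width: 0.0282
```

```bash
python3 - <<'E'
from path import *
import cv2
st();o,p,R=cur()
c=capture("wrist")["color"];cv2.imwrite("pics/w17.png",c)
cv2.imwrite("pics/s17.png",cv2.resize(capture("side")["color"][190:420,180:420],None,fx=2.6,fy=2.6,interpolation=cv2.INTER_CUBIC))
cv2.imwrite("pics/t17.png",capture("top")["color"])
for th in (1.7,1.8,1.9,2.0,2.1):
  print(th,[wproj(fx(17-46*np.cos(th)+16*np.sin(th),y,72+46*np.sin(th)+16*np.cos(th)),p,R).round(0) for y in(-79,-121)])
print("shut",[wproj(fx(-29,y,88),p,R).round(0) for y in(21,-21)],"plate",wproj(fx(-25,57,89),p,R),wproj(fx(25,57,89),p,R))
E
```

```text
t 20.4667 fix TCP [ -85.8 -101.2  213.3] world [0.419 0.085 0.213] F [ 0.7 -0.  -0.8] w 0.0282 j [ 0.77 -0.23 -0.68  0.33 -0.85  0.66] z [ 0.379  0.022 -0.925]
1.7 [array([283., 112.]), array([348., 111.])]
1.8 [array([283., 107.]), array([348., 107.])]
1.9 [array([283., 103.]), array([348., 103.])]
2.0 [array([284., 100.]), array([347.,  99.])]
2.1 [array([284.,  97.]), array([347.,  97.])]
shut [array([141., 223.]), array([202., 223.])] plate [ 89.061 216.851] [ 93.283 146.701]
```

View pics/w17.png

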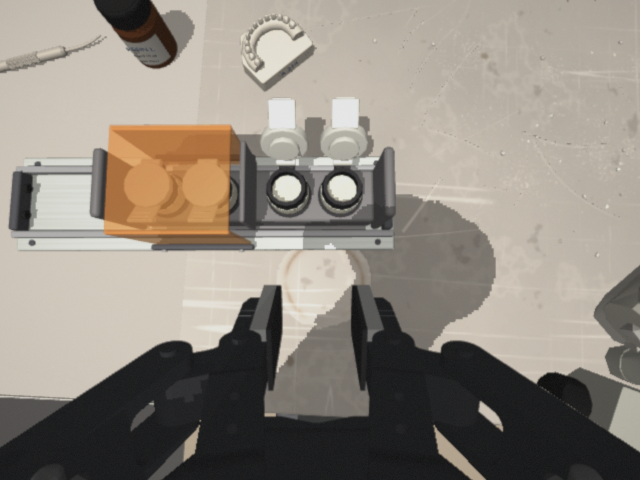

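View pics/s17.png

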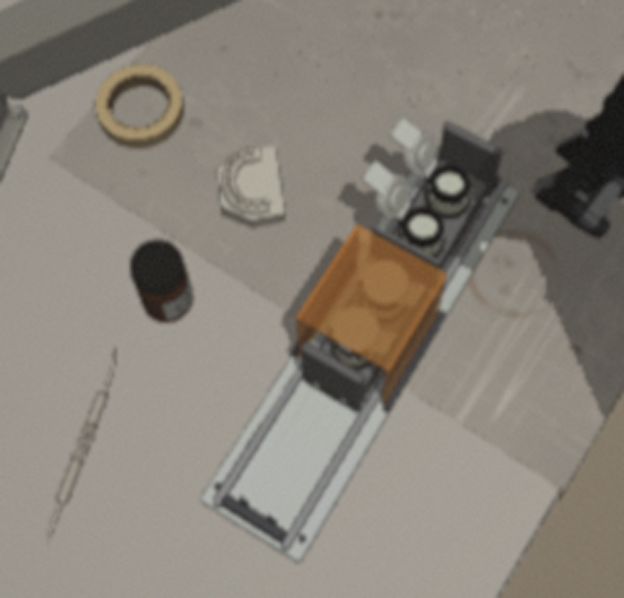

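View pics/t17.png

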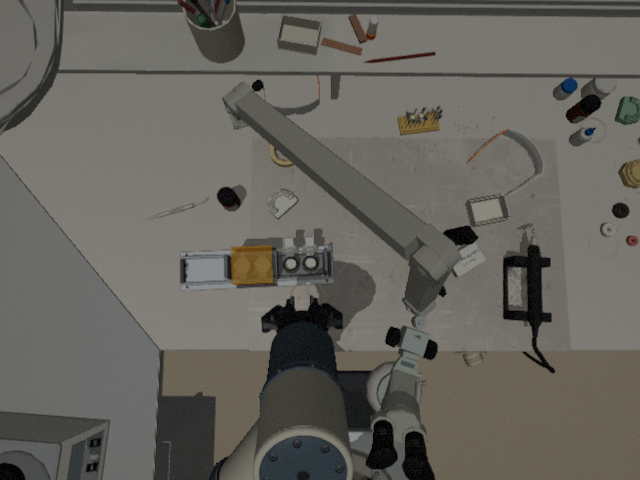

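The wrist picture shows caps 3 and 4 well back, with tab edges at (282,98) and (345,97), about 2.0–2.1 rad. Caps 1 and 2 are shut under the hood, with tabs around (141,222) and (200,222) as predicted. The rack's right plate is at the end stop, and the cast, jar and carver look where they were. The gripper is clear of everything, so I'm handing in.

```bash
python3 - <<'E'
from bench import *
print(hand_in())
E
```

```text
the job is handed in; nothing more can be done
None
```

The changeover is done and handed in at about 20.6 s of the 64 s allowed.

- **Caps 1 and 2:** I pressed both shut together, reaching a hard stop at about 20 N. Their tab edges then matched the shut position in the wrist image.
- **Rack:** I pushed it right until it stopped moving, with about 16 N on it at the end. In the last pictures its plates stand where they should for the end stop, and caps 1 and 2 are shut under the hood.
- **Caps 3 and 4:** I lifted both tabs from below with the fingers tilted about 22° and pushed them back. The final wrist image puts them at roughly 2.0–2.1 rad, well past upright.
- **Bystanders:** the cast, jar and carver look unmoved in the final pictures. I didn't measure the box, but the arm stayed well away from it.

**Problems along the way:**
- **Joint limits:** my first tilted approach, at about 45°, ran j3 and j6 to the edge of their ranges. j6 read -3.053 against the stated -3.05. I turned the wrist half a turn and used less tilt after that.
- **Upward force:** while opening caps 3 and 4, about 14 N built up on the tool where the fingertips rested on the tabs. Easing the tool up cleared it.

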